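# Level the jar stand, then sort full and short-filled jars by heft

### The job

The jar stand's deck has a low corner: push the orange wedge shim under that corner's rubber pad until the bubble of the level on the deck is centred between its lines, and let go of the shim, before any jar goes on the deck. Then lift each of the sealed jars with yellow labels to feel its weight, and stand the full, heavy ones upright on the levelled deck and the short-filled, light ones upright in the blue crate. Finish with the deck still level on its shim, every jar sorted and at rest, and the other things on the table left alone.

Things in the scene. Friction and masses are not known exactly. Their poses are not given: they have to be found in the camera images.
- deck: Aluminium deck of the jar stand, plate 170 (its x) by 250 (its y) by 10 mm, hinged to a fixed frame at its +y edge: it only tips about its x axis. Its -y end starts 12 mm low, on a stop. Origin on the hinge line at the plate's underside, mid-width; plate centre at (0, -110, +5) mm, top at z = +10 mm. Jars go on x = -85 to +50, y = -235 to +15 mm; the level fills the +x edge.
- deck_mid (a point): Point on the deck's top face in the middle of the area for jars (free for 65 mm either way along x, 125 mm along y); axes as the deck's.
- pad_tip (a point): Lowest point of the black rubber pad (24 mm ball) under the deck's low corner, on a tab 30 mm wide that ends 13 mm beyond it in -y. Low, it is 5 to 9 mm above the table; with the deck level 17 to 21 mm, varying by start. The shim goes under it from outside, pushed along the deck's +y; that strip is clear for 210 mm, 30 mm to either side. It presses with 4 to 6 N, deck empty. Axes as the deck's.
- bubble (a joint): Spirit level reading in metres: offset of the pale bubble (33 mm long) from the middle of its vial. 0 is centred: the black lines then stand about 4 mm clear of its ends. Positive: bubble towards the deck's +y (hinge) end, pad corner too low (about +0.024 at the start); negative: pad corner too high. It moves 2 mm per millimetre of height at the pad.
- level_mid (a point): Top middle of the spirit level's green vial, where the bubble should stand; axes as the deck's. The level is fixed on the deck's +x edge: yellow body 190 mm long along the deck's y, 30 mm wide, 24 mm high, 37 mm with vial and bubble.
- wedge: Orange plastic wedge shim lying on the table: 180 mm long along its x, 40 mm wide along its y, 2.5 mm high at the thin end (+x) and 29 mm at the thick end (-x), straight slope. Origin at the centre of its underside. About 0.12 kg. It stays where it is left under the pad (no slipping back).
- crate: Blue open plastic crate for short-filled jars, fixed: 200 mm (its x) by 120 mm (its y), 35 mm high, walls and floor 5 mm, origin at the centre of its underside.
- crate_in (a point): Centre of the crate's inner floor; axes as the crate's. Two jars stand side by side along its x.
- jar_a: Sealed opaque jar, dark brown, yellow label band, red screw lid: a plain cylinder 64 mm in diameter, 80 mm tall, origin at the centre of its underside, z up. Full jars weigh about 0.42 kg, short-filled ones about 0.19 kg (within a tenth), centre of mass 33 mm up; they look alike. At most three are full and two short-filled; some are absent in some starts (None).
- jar_b: Sealed opaque jar, dark brown, yellow label band, red screw lid: a plain cylinder 64 mm in diameter, 80 mm tall, origin at the centre of its underside, z up. Full jars weigh about 0.42 kg, short-filled ones about 0.19 kg (within a tenth), centre of mass 33 mm up; they look alike. At most three are full and two short-filled; some are absent in some starts (None).
- jar_c: Sealed opaque jar, dark brown, yellow label band, red screw lid: a plain cylinder 64 mm in diameter, 80 mm tall, origin at the centre of its underside, z up. Full jars weigh about 0.42 kg, short-filled ones about 0.19 kg (within a tenth), centre of mass 33 mm up; they look alike. At most three are full and two short-filled; some are absent in some starts (None).
- jar_d: Sealed opaque jar, dark brown, yellow label band, red screw lid: a plain cylinder 64 mm in diameter, 80 mm tall, origin at the centre of its underside, z up. Full jars weigh about 0.42 kg, short-filled ones about 0.19 kg (within a tenth), centre of mass 33 mm up; they look alike. At most three are full and two short-filled; some are absent in some starts (None).
- jar_e: Sealed opaque jar, dark brown, yellow label band, red screw lid: a plain cylinder 64 mm in diameter, 80 mm tall, origin at the centre of its underside, z up. Full jars weigh about 0.42 kg, short-filled ones about 0.19 kg (within a tenth), centre of mass 33 mm up; they look alike. At most three are full and two short-filled; some are absent in some starts (None).
- label_roll: Bystander: roll of labels, ring of 90 mm diameter, 40 mm high, lying flat.
- spray: Bystander: white bottle with blue cap, 64 mm diameter, 170 mm tall.
- scraper: Bystander: spatula lying flat.
- lid_stack: Bystander: stack of three red lids, 66 mm diameter, 45 mm high.
- marker: Bystander: marker pen, 130 mm long, lying flat.
- tape_gun: Bystander: tape dispenser, 150 by 50 by 80 mm.
Not all that is in view belongs to the job. Leave any pink or white look-alike of the jar_b alone.

How it is judged:
By the outcome, as a careful person would: the job done as asked, in the order asked, and still so for the second after the job is handed in, with the robot touching nothing.
Of jar_a, jar_b, jar_c, jar_d, jar_e only 4 to 5 are there at a start; the rules pass over those that are not, and their reading is None.
At some moment in a run one of jar_a, jar_b, jar_c, jar_d, jar_e, wedge may be knocked a few centimetres aside while the robot is not near it.
It also fails if it takes over 210 s, if anything falls off the work surface, if the arm or the gripper's body presses on something with over 40 N, if the wrist force passes 120 N, or if a joint passes its speed limit or range.

### The arm

A 7-joint arm with a two-finger parallel gripper is mounted at the origin on the work surface. World frame = base frame: x ahead of the robot, y to its left, z up, the work surface at z = 0. Lengths are in mm, angles in rad, forces in N, time in s.
With the tool pointing down it reaches from about 425 to 875 mm from the base axis. Payload 4.7 kg.
Tool frame: the origin (TCP) lies at the very end of the fingers, on their centre line; the grasp point (between the pads) lies 19 mm behind it (ctrl.grip_point_offset is the distance from the TCP to the grasp point, in mm); z points along the fingers, y is the line along which they close (so a half turn about z gives the same grasp; the last joint's range is limited). The gripper opens to 87 mm and grips with 3 to 60 N. Pads are 19 mm wide; open, the fingers measure 117 mm over their backs; the gripper's body (75 mm by 190 mm) begins 51 mm behind the grasp point.
Start: joints at [-1.206, 0.321, -0.07, 1.45, 0.023, 1.371, -0.057], TCP at [223.4, 610.425, 222.587] pointing down, gripper open.
Joint ranges: [-2.86, 2.86], [-0.3, 2.09], [-1.38, 1.24], [0.06, 2.45], [-1.56, 4.7], [0.09, 2.05], [-2.69, 2.69]. Speed limits (rad/s): [2.57, 2.57, 3.14, 3.14, 3.14, 3.14, 3.14].

### API

Orientations are given as [roll, pitch, yaw] about the fixed x, y, z axes, in that order (R = Rz(yaw) Ry(pitch) Rx(roll)).
In Python, from station import ctrl gives the robot as it stands.
- The arm moves only by the tool move_arm, never from a script. Its argument "commands" is text: rows parted by semicolons, each of 7 numbers parted by spaces: the shift along the tool's x, y, z in mm, then the turn, a rotation vector about the tool's x, y, z in degrees, then the opening, from -1 (shut) to 1 (fully open). In form: x y z ax ay az hand; .... A call has 1 to 12 rows; each row is the pose to reach, as a shift and turn from the pose commanded when the call began, along the tool's axes at that moment; what a row does not reach only later rows make up. A row lasts 1/12 s, in which the tool goes at most 41.7 mm and 7.16 degrees, less where a joint would pass 70% of its speed; a pose out of reach is approached as far as the arm can. A call with a gripper value outside its range is refused whole. The fingers move at their own pace and stop on an object; "force" is the grip in N (left out, the last holds). Time passes only in rows, so rows that repeat a pose let the fingers close. It gives the time, the measured TCP pose, the force, the opening and the grip force at its end, in the units of the state.
- ctrl.get_state(): the state, without advancing time (a new reading comes with each control period).
- ctrl.read_camera(name): name is "scene" or "side" or "wrist"; returns the picture (400x640x3 uint8, red, green, blue); there is no depth.
- ctrl.camera_model(name): a dict with "vfov" (degrees; the focal length in pixels is half the picture's height over the tangent of half this angle, whatever the lens; pixels are square), "cx", "cy" (the principal point, pixels), "world_from_camera" (4x4, takes a point from camera to world coordinates); the wrist camera has in their place "hand_eye" (4x4, takes a point from camera to tool coordinates, whose origin is the TCP and whose axes are the flange's). Camera axes: x right, y up, looking along -z (the intrinsics and any distortion apply to the point x, -y, -z); pixel columns grow to the right and rows downward; lengths in mm; the calibration is good to about 2 mm. A picture is of the moment at which its call begins: read the wrist's pose just before it. camera_model takes no time and is no camera call.
- ctrl.finish_job(): hands the job in; it is judged then, once.
The state is a dict: "clock": time; "joints": joint angles; "qd": joint speeds; "joint_torque": joint torques, N m; "tool_pos": TCP position; "tool_rot": TCP orientation; "wrist_force": force on the tool from outside, world axes, zero at the start; "torque": the same for the moment, N m; "opening": opening from 0.0 (shut) to 1.0 (fully open); "grip_force": force on a finger pad.
Only numpy, scipy, OpenCV 4.12 (cv2) and the standard library are available. Lean on these libraries where they do the work, as an engineer would, in place of code of your own. Each camera call takes 0.05 s, during which the arm holds its last target. There are 200 camera calls.

## Working session

There is one attempt and no reset: what is moved stays moved. The work goes in short steps, Python scripts to look and compute and a tool call to move; the robot and the scene stay as the last step left them, time stands still between calls to the robot, and variables do not carry over. Pictures are saved under pics/ and viewed, at most 14 in all, crops included, and the job is handed in when it is done.

Besides the shell and the picture viewer there is one more tool, called after ">>>" as a command line: name --argument value ..., lists and objects as JSON in quotes. move_arm: Moves the arm, as the interface text tells. Its arguments: {"type":"object","properties":{"commands":{"type":"string"},"force":{"type":"number"}},"required":["commands"]}

```bash
ls; mkdir -p pics; cat > h.py <<'E'
import numpy as np, cv2
from station import ctrl
from scipy.spatial.transform import Rotation as R
def snap(n,f):
    s=ctrl.get_state(); im=ctrl.read_camera(n); cv2.imwrite('pics/'+f,im[:,:,::-1]); return s,im
def cam(n,s=None):
    m=ctrl.camera_model(n)
    if 'hand_eye' in m:
        T=np.eye(4);T[:3,:3]=R.from_euler('xyz',s['tool_rot']).as_matrix();T[:3,3]=s['tool_pos'];T=T@np.array(m['hand_eye'])
    else: T=np.array(m['world_from_camera'])
    return m,T,200/np.tan(np.radians(m['vfov'])/2)
def und(m,f,uv):
    return uv
def ray(n,uv,s=None):
    m,T,f=cam(n,s); u,v=uv
    d=T[:3,:3]@np.array([(u-m['cx'])/f,-(v-m['cy'])/f,-1]); return T[:3,3],d/np.linalg.norm(d)
def onz(n,uv,z,s=None):
    o,d=ray(n,uv,s); return o+d*(z-o[2])/d[2]
def proj(n,p,s=None):
    m,T,f=cam(n,s); q=T[:3,:3].T@(np.array(p)-T[:3,3]); return m['cx']+f*q[0]/-q[2], m['cy']-f*q[1]/-q[2]
E
python3 - <<'E'
from h import *
for n in('scene','side','wrist'):
    s,_=snap(n,n+'0.png'); print({k:np.round(v,3).tolist() if not isinstance(v,str) else v for k,v in ctrl.camera_model(n).items()})
print(ctrl.get_state())
E
```

```text
pics
{'vfov': 55.168, 'cx': 318.758, 'cy': 201.305, 'world_from_camera': [[0.636, -0.395, 0.663, 1201.732], [0.772, 0.326, -0.546, -509.088], [-0.0, 0.859, 0.512, 600.617], [0.0, 0.0, 0.0, 1.0]]}
{'vfov': 47.34, 'cx': 319.603, 'cy': 197.515, 'world_from_camera': [[0.957, 0.164, -0.241, 246.628], [-0.29, 0.592, -0.752, -866.032], [0.019, 0.789, 0.614, 805.957], [0.0, 0.0, 0.0, 1.0]]}
{'vfov': 67.608, 'cx': 317.408, 'cy': 202.13, 'hand_eye': [[0.0, 0.958, 0.288, 79.895], [1.0, 0.0, -0.001, 1.166], [-0.001, 0.288, -0.958, -162.085], [0.0, 0.0, 0.0, 1.0]]}
{'clock': 0.15, 'joints': array([-1.20591863,  0.32163614, -0.07012353,  1.45137087,  0.02261162,
        1.3707954 , -0.05688504]), 'qd': array([ 7.12468083e-05, -2.17020253e-03, -3.80279855e-04, -3.98901677e-03,
        3.83234619e-04,  1.11851329e-03, -1.13972252e-03]), 'joint_torque': array([-3.34064543e-04, -4.91798615e+01, -4.04734388e-01, -3.12876034e+01,
       -6.40885625e-02,  4.05003293e-02,  9.52583923e-05]), 'tool_pos': array([223.24323964, 610.02848755, 221.73583724]), 'tool_rot': array([-3.14017274e+00,  8.42193099e-05,  2.79089293e+00]), 'wrist_force': array([-0.89644377,  0.19322907,  0.61350163]), 'torque': array([-0.0484843 , -0.02333655, -0.01384151]), 'grip_force': 0.0, 'opening': 0.9999552695024795}
```

View pics/scene0.png

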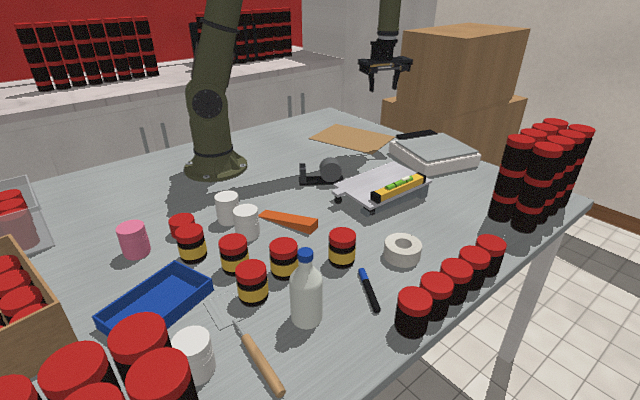

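View pics/side0.png

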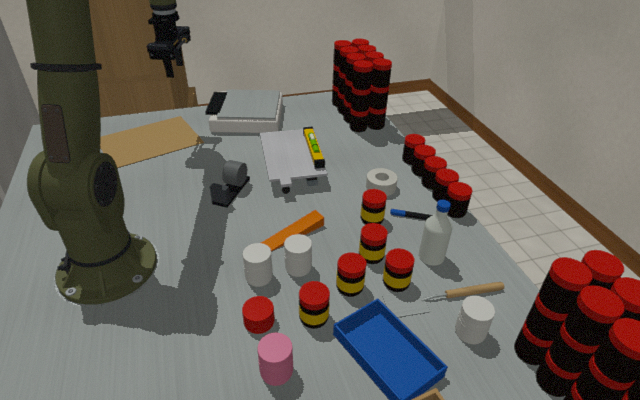

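Five yellow-labelled jars are visible. In scene they are at (191,243), (233,253), (252,283), (284,258) and (342,247). In side they are at (314,304), (351,274), (399,270), (373,243) and (374,207). The pink and white cans and the unlabelled black jars are look-alikes, and the red lid stack at scene (181,225) is a bystander. The wedge is at side (295,232), and the deck is at side (293,155) with its pads on the near edge.

```bash
cat >> h.py <<'E'
def mask(im,c):
    h=cv2.cvtColor(im,cv2.COLOR_RGB2HSV)
    lo,hi={'y':((20,120,60),(34,255,255)),'o':((6,150,120),(17,255,255)),'b':((104,150,40),(125,255,255)),'r':((0,170,90),(5,255,255)),'g':((36,80,60),(85,255,255))}[c]
    m=cv2.inRange(h,lo,hi)
    if c=='r': m|=cv2.inRange(h,(174,170,90),(180,255,255))
    return m
def blobs(im,c,a=40):
    n,l,st,ce=cv2.connectedComponentsWithStats(mask(im,c),connectivity=4)
    return [(ce[i].round(1).tolist(),st[i].tolist(),l==i) for i in range(1,n) if st[i][4]>a]
E
python3 - <<'E'
from h import *
for n,off in(('scene',20),('side',20)):
    im=cv2.imread(f'pics/{n}0.png')[:,:,::-1].copy()
    print(n)
    for c in 'yob':
        for ce,st,l in blobs(im,c): 
            print(c,ce,st, onz(n,ce,{'y':45,'o':8,'b':17}[c])[:2].round(0))
    for c,st,l in blobs(im,'r',100):
        if 170<c[0]<410 and 200<c[1]<340: print('r',c,st,onz(n,c,70)[:2].round(0))
im=cv2.imread('pics/side0.png')
cv2.imwrite('pics/c1.png',cv2.resize(im[110:260,200:340],None,fx=5,fy=4,interpolation=cv2.INTER_CUBIC)) if 0 else cv2.imwrite('pics/c1.png',cv2.resize(im[115:265,220:410],None,fx=4,fy=4,interpolation=cv2.INTER_CUBIC))
E
```

```text
scene
y [400.3, 187.2] [374, 173, 50, 28, 410] [575. 327.]
y [193.1, 252.3] [179, 241, 28, 19, 299] [ 475. -288.]
y [341.4, 257.4] [329, 248, 26, 17, 287] [707. -35.]
y [231.8, 263.6] [221, 252, 28, 20, 197] [ 568. -238.]
y [283.4, 268.8] [271, 259, 27, 18, 277] [ 656. -159.]
y [253.3, 294.2] [238, 281, 30, 22, 351] [ 680. -251.]
o [289.6, 220.0] [258, 210, 60, 24, 643] [461.  -5.]
b [304.9, 254.4] [297, 247, 16, 16, 200] [618. -72.]
b [158.5, 296.2] [93, 260, 121, 76, 3984] [ 532. -394.]
b [362.5, 273.7] [359, 268, 9, 13, 70] [756. -14.]
r [185.1, 228.2] [169, 213, 34, 31, 769] [ 407. -274.]
r [342.1, 237.2] [330, 227, 26, 22, 452] [676.  -5.]
r [232.4, 243.9] [219, 233, 28, 23, 490] [ 536. -216.]
r [283.0, 247.9] [270, 237, 27, 23, 509] [ 621. -135.]
r [250.4, 271.6] [235, 259, 31, 26, 639] [ 644. -233.]
side
y [312.1, 145.4] [304, 128, 20, 34, 220] [600. 331.]
y [372.0, 215.7] [361, 207, 24, 16, 220] [654. -43.]
y [371.4, 253.2] [359, 242, 27, 18, 241] [ 600. -171.]
y [395.6, 280.6] [383, 267, 28, 21, 272] [ 620. -265.]
y [349.5, 285.7] [336, 275, 29, 18, 267] [ 517. -251.]
y [313.5, 317.2] [299, 306, 30, 19, 294] [ 418. -309.]
o [293.1, 229.2] [262, 210, 62, 41, 701] [453.   1.]
b [443.4, 205.2] [437, 199, 14, 13, 149] [878. -25.]
b [397.8, 212.3] [391, 209, 15, 7, 80] [742. -19.]
b [389.1, 351.7] [333, 299, 114, 101, 6288] [ 544. -410.]
r [373.7, 233.9] [361, 223, 26, 23, 477] [ 619. -134.]
r [399.4, 260.5] [386, 249, 28, 24, 554] [ 641. -232.]
r [351.4, 264.9] [338, 253, 28, 25, 568] [ 532. -216.]
r [313.8, 295.1] [299, 281, 30, 29, 685] [ 428. -275.]
r [257.7, 314.1] [243, 296, 30, 38, 922] [ 309. -290.]
```

View pics/c1.png

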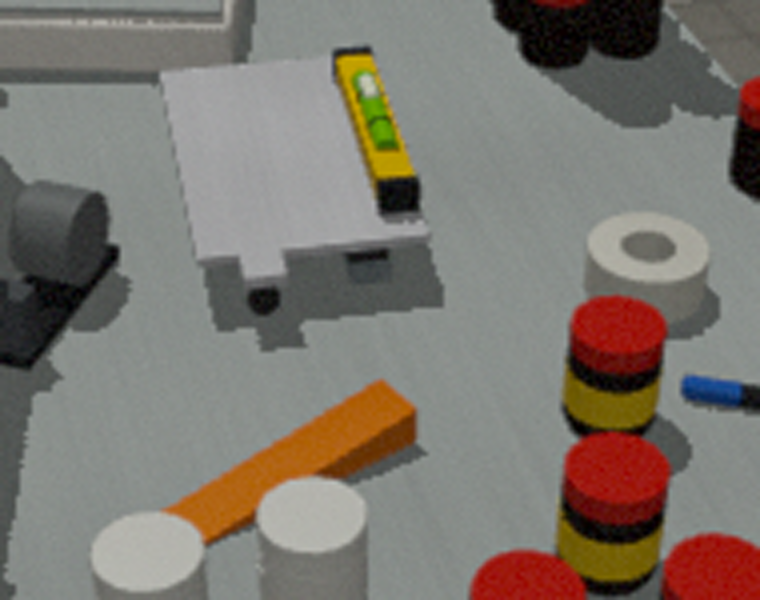

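>>> move_arm --commands "-447 -358 -78 0 0 0 1;-447 -358 -78 0 0 0 1;-447 -358 -78 0 0 0 1;-447 -358 -78 0 0 0 1;-447 -358 -78 0 0 0 1;-447 -358 -78 0 0 0 1;-447 -358 -78 0 0 0 1;-447 -358 -78 0 0 0 1;-447 -358 -78 0 0 0 1;-447 -358 -78 0 0 0 1;-447 -358 -78 0 0 0 1;-447 -358 -78 0 0 0 1"

```text
clock: 1.15
tool_pos: [480.6, 184.7, 290.3]
tool_rot: [3.141, -0.0, 2.791]
wrist_force: [0.6, 0.5, -0.6]
opening: 0.997
grip_force: 0.0
```

```bash
cat >> h.py <<'E'
def plan(x,y,z,yaw=None):
    "tool-frame shift & turn (deg) to world pose pointing down"
    s=ctrl.get_state(); R0=R.from_euler('xyz',s['tool_rot'])
    yaw=s['tool_rot'][2] if yaw is None else yaw
    d=R0.inv().apply(np.array([x,y,z])-s['tool_pos']); t=(R0.inv()*R.from_euler('xyz',[np.pi,0,yaw])).as_rotvec(degrees=True)
    print('plan',d.round(1),t.round(1),'rows',round(max(np.linalg.norm(d)/41,np.linalg.norm(t)/7.1),1),'at',s['tool_pos'].round(1),s['tool_rot'].round(3),'t',round(s['clock'],1))
E
python3 - <<'E'
from h import *
s,im=snap('wrist','w1.png'); plan(520,120,300)
for c in 'yogb':
    for ce,st,l in blobs(im,c): print(c,ce,st,onz('wrist',ce,{'y':45,'o':8,'b':17,'g':80}[c],s)[:2].round(0))
E
```

```text
plan [-51.3 -39.2  -7.8] [-0.1  0.4 -0. ] rows 1.6 at [486.  174.9 291.7] [-3.14   0.006  2.778] t 1.2
y [419.3, 225.8] [353, 204, 133, 50, 2031] [606. 299.]
y [35.8, 235.7] [5, 221, 50, 37, 930] [ 427. -236.]
y [152.4, 289.0] [141, 263, 30, 53, 753] [ 566. -119.]
y [482.6, 289.0] [465, 263, 29, 52, 700] [743. 365.]
y [253.1, 308.8] [231, 302, 38, 23, 434] [653.  14.]
y [456.8, 336.2] [294, 325, 304, 20, 4600] [817. 308.]
o [189.4, 191.9] [142, 142, 95, 101, 2661] [449. -11.]
g [449.4, 223.4] [436, 220, 20, 10, 58] [599. 330.]
g [407.8, 233.3] [384, 224, 51, 20, 397] [594. 274.]
b [268.2, 340.1] [265, 334, 7, 12, 67] [738.  -0.]
```

View pics/w1.png

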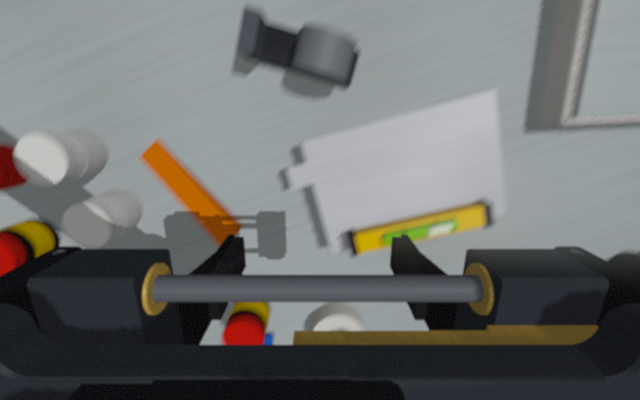

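The wrist view shows the deck with corners at (300,147), (495,90), (505,213) and (332,250), and its tab and pad at (288,175). The wedge's thin end is at (153,150), and its thick end is near (225,240), partly behind a finger. I'll finish the approach and take a settled picture.

>>> move_arm --commands "-51 -39 -8 0 0 0 1;-51 -39 -8 0 0 0 1;-51 -39 -8 0 0 0 1;-51 -39 -8 0 0 0 1;-51 -39 -8 0 0 0 1;-51 -39 -8 0 0 0 1"

```text
clock: 1.7
tool_pos: [513.8, 134.2, 297.6]
tool_rot: [3.142, -0.001, 2.793]
wrist_force: [-0.3, -1.0, 0.1]
opening: 0.998
grip_force: 0.0
```

```bash
python3 - <<'E'
from h import *
s,im=snap('wrist','w2.png'); np.save('s2.npy',s,allow_pickle=True); plan(520,120,300)
for c in 'og':
    for ce,st,l in blobs(im,c):
        b=cv2.boxPoints(cv2.minAreaRect(np.argwhere(l)[:,::-1].astype(np.float32))); print(c,ce,b.round(1).tolist())
c=np.vstack([im[40:300,40:600]]);cv2.imwrite('pics/w2c.png',cv2.resize(im[30:300,130:530,::-1],None,fx=2,fy=2,interpolation=cv2.INTER_CUBIC))
E
```

```text
plan [-10.6 -11.2  -2.3] [-0. -0.  0.] rows 0.4 at [513.8 134.1 297.7] [-3.142e+00 -1.000e-03  2.793e+00] t 1.8
o [214.6, 158.4] [[160.8000030517578, 121.30000305175781], [182.10000610351562, 102.0], [265.3999938964844, 193.5], [244.10000610351562, 212.89999389648438]]
g [483.5, 183.2] [[468.70001220703125, 181.8000030517578], [489.5, 177.1999969482422], [492.20001220703125, 189.3000030517578], [471.3999938964844, 193.89999389648438]]
g [438.3, 195.1] [[412.70001220703125, 195.1999969482422], [466.6000061035156, 182.39999389648438], [469.3999938964844, 194.1999969482422], [415.5, 206.89999389648438]]
```

View pics/w2c.png

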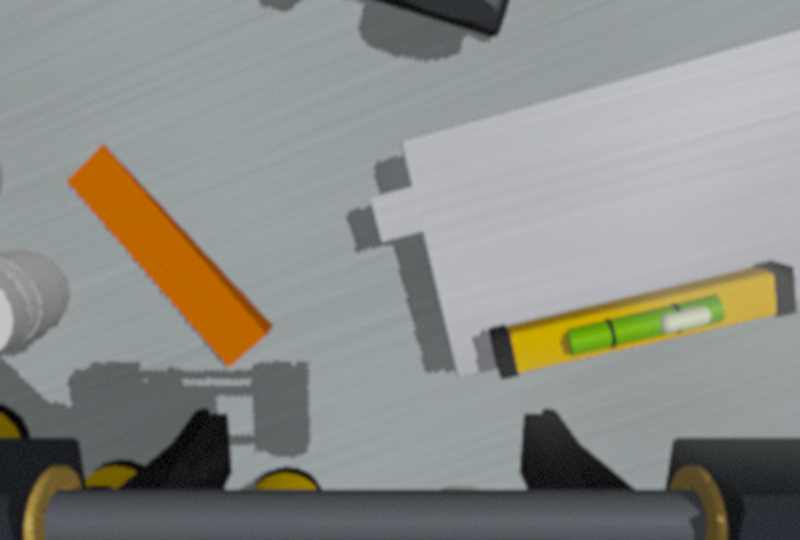

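The crop shows the wedge with its thin end at crop (85,163) and its thick end at (250,345). The deck tab's outer edge runs from (373,197) to (382,243), and its near-right corner is at (457,375). The level's lines are at (612,334) and (677,308), with the white bubble at (687,318).

```bash
cat >> h.py <<'E'
def tri(r1,r2):
    A=[];b=[]
    for o,d in(r1,r2):
        P=np.eye(3)-np.outer(d,d);A.append(P);b.append(P@o)
    x=np.linalg.lstsq(np.vstack(A),np.hstack(b),rcond=None)[0]
    return x,np.linalg.norm(A[0]@(x-r1[0]))
E
python3 - <<'E'
from h import *
s=np.load('s2.npy',allow_pickle=True).item()
C=lambda u,v:(u/2+130,v/2+30)
S=lambda u,v:(u/4+220,v/4+115)
for n,a,b in [('NL',C(405,142),S(198,262)),('NR',C(457,375),S(430,237)),('tabL',C(373,197),S(243,278)),('wedgeThickR',C(271,325),S(382,380)),('wedgeThickL',C(228,366),S(416,412))]:
    x,e=tri(ray('wrist',a,s),ray('side',b)); print(n,x.round(1),round(e,1))
th=[onz('wrist',C(*p),2.5,s) for p in((103,145),(68,181))]; tk=[onz('wrist',C(*p),29,s) for p in((271,325),(228,366))]
a=np.mean(th,0);b=np.mean(tk,0);print('wedge thin',a.round(1),'thick',b.round(1),'len',np.linalg.norm((a-b)[:2]),'yaw',np.degrees(np.arctan2(*(a-b)[[1,0]])))
for z in(45,50,55,60):
    p=[onz('wrist',C(*q),z,s)[:2] for q in((405,142),(457,375),(373,197),(382,243))]
    l=onz('wrist',C(*q),z,s)[:2] if 0 else 0
    print(z,[q.round(1).tolist() for q in p],np.linalg.norm(p[0]-p[1]).round(1),'tabw',np.linalg.norm(p[2]-p[3]).round(1),'xdir',np.degrees(np.arctan2(*(p[1]-p[0])[::-1])).round(1))
E
```

```text
NL [431.9 186.8  39.9] 0.4
NR [600.2 169.2  42.4] 0.1
tabL [457.8 154.7  43.4] 0.6
wedgeThickR [525.1  48.   19. ] 3.0
wedgeThickL [539.6   5.8  23.1] 0.6
wedge thin [365.7 -36.    2.5] thick [529.5  29.5  29. ] len 176.4118464109063 yaw -158.22666082419903
45 [[432.4, 186.4], [599.1, 169.2], [458.3, 154.6], [489.4, 149.9]] 167.6 tabw 31.5 xdir -5.9
50 [[432.5, 186.1], [597.2, 169.1], [458.0, 154.7], [488.8, 150.0]] 165.6 tabw 31.1 xdir -5.9
55 [[432.5, 185.9], [595.2, 169.0], [457.8, 154.8], [488.2, 150.2]] 163.6 tabw 30.7 xdir -5.9
60 [[432.6, 185.6], [593.3, 168.9], [457.6, 154.9], [487.6, 150.3]] 161.5 tabw 30.3 xdir -5.9
```

```bash
python3 - <<'E'
from h import *
for p,q in(((298,243.5),(245,212)),((257.5,252),(227,197))):
    for z in (60,70,80): print(z,onz('side',p,z)[:2].round(0),onz('scene',q,z)[:2].round(0))
plan(503,19,100,np.radians(201.8-360)); plan(503,19,6,np.radians(201.8-360))
E
```

```text
60 [ 439. -107.] [ 421. -117.]
70 [ 436. -117.] [ 435. -125.]
80 [ 434. -128.] [ 449. -132.]
60 [ 342. -109.] [ 319. -116.]
70 [ 341. -119.] [ 336. -124.]
80 [ 339. -130.] [ 352. -131.]
plan [ -29.2 -111.9  197.7] [  0.   -0.  -41.7] rows 5.9 at [513.8 134.1 297.7] [-3.142e+00 -1.000e-03  2.793e+00] t 1.8
plan [ -29.3 -111.9  291.7] [  0.   -0.  -41.7] rows 7.7 at [513.8 134.1 297.7] [-3.142e+00 -1.000e-03  2.793e+00] t 1.8
```

>>> move_arm --commands "-29 -112 150 0 0 -41.7 1;-29 -112 150 0 0 -41.7 1;-29 -112 150 0 0 -41.7 1;-29 -112 200 0 0 -41.7 1;-29 -112 200 0 0 -41.7 1;-29 -112 200 0 0 -41.7 1;-29 -112 200 0 0 -41.7 1;-29 -112 200 0 0 -41.7 1;-29 -112 200 0 0 -41.7 1"

```text
clock: 2.5
tool_pos: [504.7, 19.1, 99.8]
tool_rot: [-3.142, 0.003, -2.765]
wrist_force: [0.6, 0.2, 0.0]
opening: 1.001
grip_force: 0.0
```

```bash
python3 - <<'E'
from h import *
s,im=snap('wrist','w3.png'); plan(503,19,6,np.radians(201.8-360))
for ce,st,l in blobs(im,'o',200):
    b=cv2.boxPoints(cv2.minAreaRect(np.argwhere(l)[:,::-1].astype(np.float32))); print(ce,st)
cv2.imwrite('pics/w3.png',im[:,:,::-1])
E
```

```text
plan [ 2.5  0.7 94.3] [-0.   0.2 -0.2] rows 2.3 at [505.2  19.2 100.3] [-3.141  0.004 -2.765] t 2.5
[312.7, 126.0] [288, 13, 52, 231, 10710]
```

View pics/w3.png

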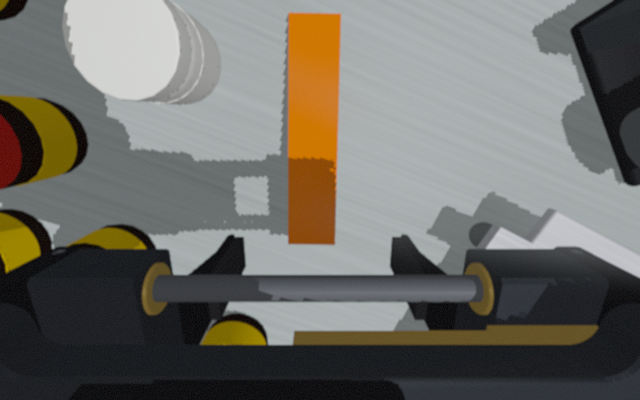

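The wedge lies nearly straight along the tool's x axis: thin end at (314,14), thick end at (312,243).

```bash
python3 - <<'E'
from h import *
s=ctrl.get_state()
a=onz('wrist',(314,14),2.5,s);b=onz('wrist',(312,243),29,s);d=(a-b)[:2];print(a,b,np.linalg.norm(d),np.degrees(np.arctan2(d[1],d[0])))
g=b[:2]+28*d/np.linalg.norm(d);plan(g[0],g[1],6,np.arctan2(d[1],d[0]))
E
```

```text
[366.05791382 -37.24913546   2.5       ] [532.43486389  26.47740628  29.        ] 178.16386175817578 -159.04190786741498
plan [ 0.4 -2.9 94.3] [-0.   0.2  0.6] rows 2.3 at [505.2  19.2 100.3] [-3.141  0.004 -2.765] t 2.5
```

>>> move_arm --commands "0 -3 40 0 0 0.6 1;0 -3 80 0 0 0.6 1;0 -3 94 0 0 0.6 1;0 -3 94 0 0 0.6 1;0 -3 94 0 0 0.6 0;0 -3 94 0 0 0.6 -1;0 -3 94 0 0 0.6 -1;0 -3 94 0 0 0.6 -1;0 -3 94 0 0 0.6 -1;0 -3 94 0 0 0.6 -1;0 -3 94 0 0 0.6 -1;0 -3 94 0 0 0.6 -1" --force 20

```text
clock: 3.55
tool_pos: [504.5, 14.6, 4.2]
tool_rot: [3.142, 0.0, -2.775]
wrist_force: [-0.0, -0.4, -0.1]
opening: 0.475
grip_force: 0.7
```

```bash
python3 - <<'E'
from h import *
plan(504,17,50,np.radians(-159)); plan(456.5,-11,50,np.radians(84.1))
E
```

```text
plan [ -0.4   2.4 -45.8] [ 0.  0. -0.] rows 1.1 at [504.5  14.6   4.2] [ 3.142  0.    -2.775] t 3.5
plan [ 54.   -6.7 -45.8] [  0.    0.  116.9] rows 16.5 at [504.5  14.6   4.2] [ 3.142  0.    -2.775] t 3.5
```

>>> move_arm --commands "0 0 0 0 0 0 -1;0 0 0 0 0 0 -1;0 0 0 0 0 0 -1;0 0 0 0 0 0 -1;0 2 -46 0 0 0 -1;0 2 -46 0 0 0 -1;0 2 -46 0 0 0 -1"

```text
clock: 4.13
tool_pos: [505.7, 16.9, 52.1]
tool_rot: [-3.141, 0.005, -2.775]
wrist_force: [-0.4, -0.3, -1.6]
opening: 0.458
grip_force: 20.0
```

```bash
python3 - <<'E'
from h import *
plan(456.5,-11,50,np.radians(84.1))
E
```

```text
plan [55.9 -8.3  1.8] [  0.3   0.2 116.9] rows 16.5 at [505.7  16.9  52.1] [-3.141  0.005 -2.775] t 4.1
```

>>> move_arm --commands "56 -8 2 0 0 100 -1;56 -8 2 0 0 100 -1;56 -8 2 0 0 100 -1;56 -8 2 0 0 100 -1;56 -8 2 0 0 100 -1;56 -8 2 0 0 100 -1;56 -8 2 0 0 100 -1;56 -8 2 0 0 100 -1;56 -8 2 0 0 100 -1;56 -8 2 0 0 100 -1;56 -8 2 0 0 100 -1;56 -8 2 0 0 100 -1"

```text
clock: 5.13
tool_pos: [453.1, -11.1, 46.7]
tool_rot: [-3.139, -0.001, 2.002]
wrist_force: [0.5, 0.1, -0.7]
opening: 0.462
grip_force: 20.0
```

```bash
python3 - <<'E'
from h import *
plan(456.5,-11,50,np.radians(84.1))
E
```

```text
plan [-1.3  3.1 -3.3] [-0.1  0.  30.6] rows 4.3 at [453.1 -11.1  46.7] [-3.139e+00 -1.000e-03  2.002e+00] t 5.1
```

>>> move_arm --commands "-1 3 -3 0 0 30.6 -1;-1 3 -3 0 0 30.6 -1;-1 3 -3 0 0 30.6 -1;-1 3 -3 0 0 30.6 -1;-1 3 -3 0 0 30.6 -1;-1 3 -3 0 0 30.6 -1;-1 3 -3 0 0 30.6 -1"

```text
clock: 5.72
tool_pos: [456.6, -10.7, 50.1]
tool_rot: [-3.14, 0.001, 1.475]
wrist_force: [-0.4, 0.5, -1.2]
opening: 0.459
grip_force: 20.0
```

```bash
python3 - <<'E'
from h import *
s,im=snap('wrist','w4.png'); plan(456.5,-11,50,np.radians(84.1)); np.save('s4.npy',s,allow_pickle=True)
E
```

```text
plan [-0.3 -0.2  0.3] [-0.1  0.   0.4] rows 0.1 at [456.8 -10.7  50.3] [-3.14   0.     1.475] t 5.8
```

View pics/w4.png

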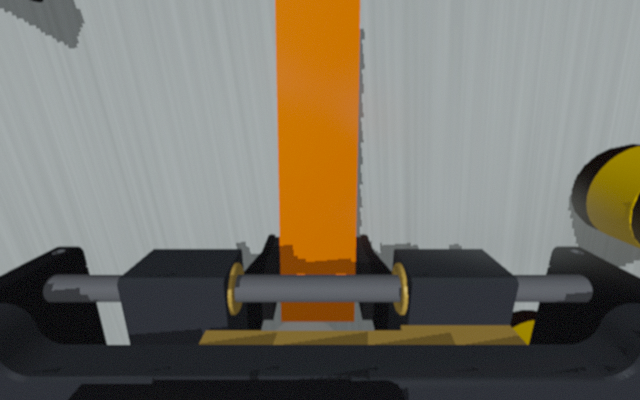

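The gripped wedge runs straight up the image along the tool's x axis. I'll lower it to the table and check its alignment with the side camera.

>>> move_arm --commands "0 0 30 0 0 0.4 -1;0 0 44 0 0 0.4 -1;0 0 45.5 0 0 0.4 -1;0 0 45.5 0 0 0.4 -1;0 0 45.5 0 0 0.4 -1"

```text
clock: 6.18
tool_pos: [457.5, -10.8, 5.9]
tool_rot: [-3.141, 0.0, 1.467]
wrist_force: [0.6, -0.1, -0.5]
opening: 0.46
grip_force: 20.0
```

```bash
python3 - <<'E'
from h import *
s,im=snap('side','sd5.png'); print(s['tool_pos'],s['tool_rot'],s['wrist_force'])
cv2.imwrite('pics/c5.png',cv2.resize(im[115:265,220:410,::-1],None,fx=4,fy=4,interpolation=cv2.INTER_CUBIC))
E
```

```text
[457.46345839 -10.75713042   5.85517366] [-3.14134287e+00  8.56201492e-05  1.46743999e+00] [ 0.61265077 -0.09734212 -0.53091207]
```

View pics/c5.png

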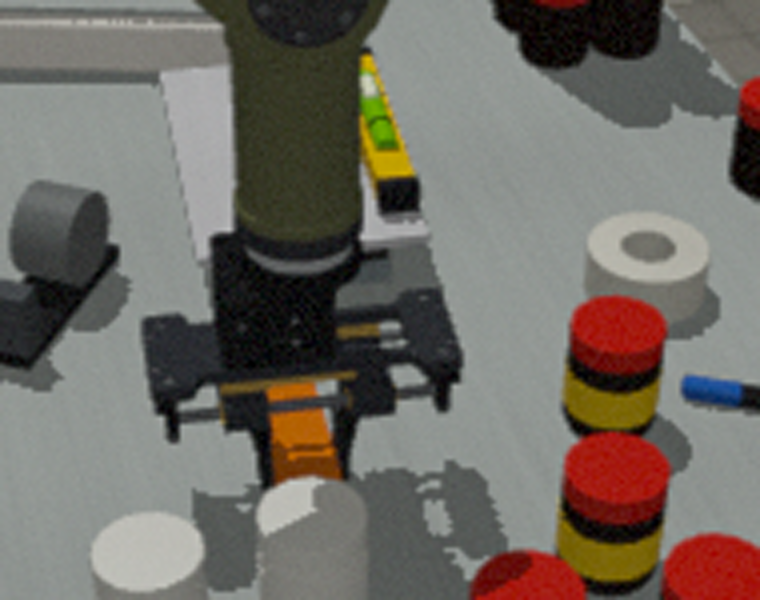

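>>> move_arm --commands "0 0 1 0 0 0 -1;0 0 1 0 0 0 -1;8 0 1 0 0 0 -1;16 0 1 0 0 0 -1;24 0 1 0 0 0 -1;32 0 1 0 0 0 -1;40 0 1 0 0 0 -1;48 0 1 0 0 0 -1;55 0 1 0 0 0 -1;60 0 1 0 0 0 -1;60 0 1 0 0 0 -1;60 0 1 0 0 0 -1"

```text
clock: 7.23
tool_pos: [463.3, 49.4, 4.2]
tool_rot: [-3.141, 0.0, 1.468]
wrist_force: [-0.2, 0.6, -3.0]
opening: 0.457
grip_force: 20.0
```

```bash
cat >> h.py <<'E'
def vial(n,f,box):
    s,im=snap(n,f); x0,y0,x1,y1=box
    cv2.imwrite('pics/c_'+f,cv2.resize(im[y0:y1,x0:x1,::-1],(800,int(800*(y1-y0)/(x1-x0))),interpolation=cv2.INTER_CUBIC)); return s,im
E
python3 - <<'E'
from h import *
s,im=vial('scene','sc6.png',(330,150,440,225)); print(s['tool_pos'],s['tool_rot'],s['wrist_force'])
E
```

```text
[463.273212    49.43111375   4.22562782] [-3.14074674e+00  4.39883557e-06  1.46759439e+00] [-0.19020763  0.59341015 -3.02996391]
```

View pics/c_sc6.png

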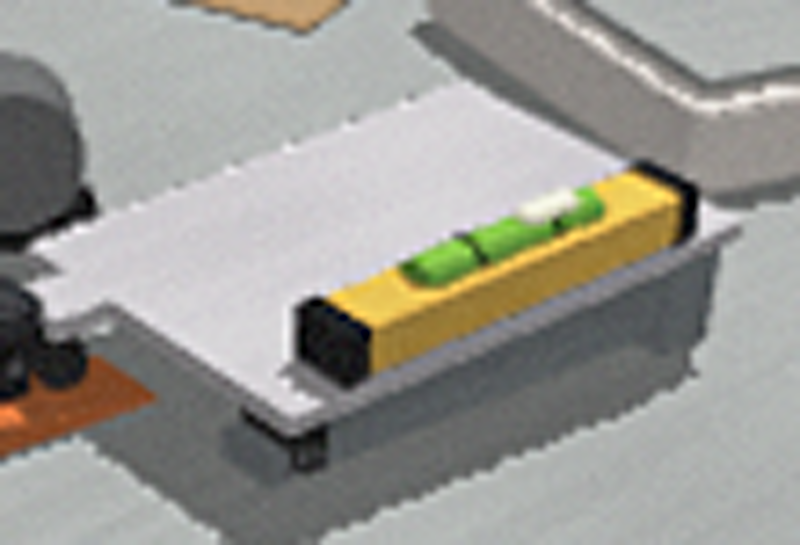

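Thin end is under the pad (crop (150,395)). The bubble is still hard toward the hinge at (548,207), with the lines at (470,250) and (560,225). The rise needed is about 12 mm, or about 80 mm of travel.

>>> move_arm --commands "7 0 0 0 0 0 -1;14 0 0 0 0 0 -1;21 0 0 0 0 0 -1;28 0 0 0 0 0 -1;35 0 0 0 0 0 -1;42 0 0 0 0 0 -1;49 0 0 0 0 0 -1;56 0 0 0 0 0 -1;63 0 0 0 0 0 -1;70 0 0 0 0 0 -1;70 0 0 0 0 0 -1;70 0 0 0 0 0 -1"

```text
clock: 8.28
tool_pos: [470.6, 119.5, 4.2]
tool_rot: [-3.141, -0.001, 1.468]
wrist_force: [-0.3, 1.7, -6.5]
opening: 0.461
grip_force: 20.0
```

```bash
python3 - <<'E'
from h import *
s,im=vial('scene','sc7.png',(370,160,430,205)); print(s['tool_pos'],s['tool_rot'],s['wrist_force'])
E
```

```text
[470.56807208 119.48350757   4.23758144] [-3.14101173e+00 -7.81390101e-04  1.46757846e+00] [-0.31372036  1.68679363 -6.48289491]
```

View pics/c_sc7.png

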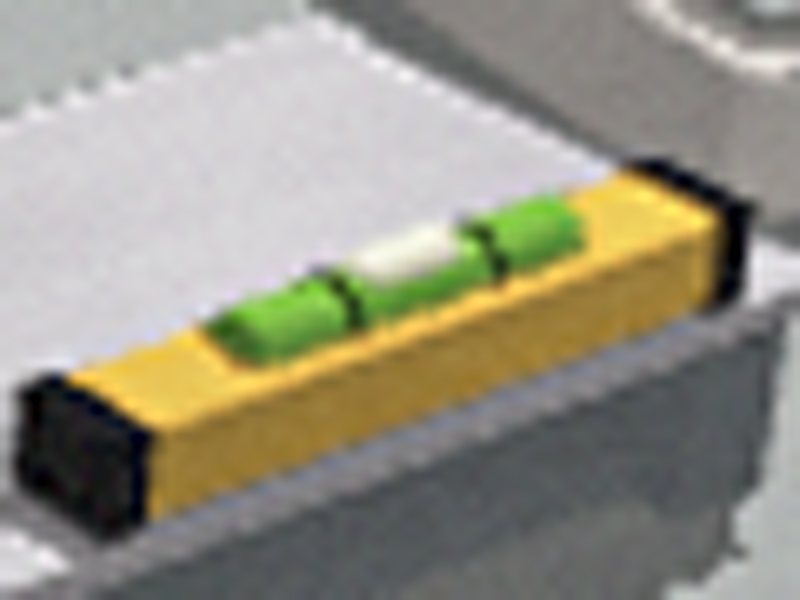

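The bubble now sits between the lines (crop lines at about x 325 and 468, bubble centre about 405), so it looks close to centred. I'll release, rise and measure from close with the wrist camera.

>>> move_arm --commands "0 0 0 0 0 0 0.2;0 0 0 0 0 0 0.5;0 0 0 0 0 0 0.5;0 0 0 0 0 0 0.5;0 0 -20 0 0 0 0.5;0 0 -60 0 0 0 0.5;0 0 -100 0 0 0 0.5;0 0 -130 0 0 0 0.5;0 0 -130 0 0 0 0.5"

```text
clock: 9.08
tool_pos: [475.6, 119.9, 141.4]
tool_rot: [3.131, -0.007, 1.466]
wrist_force: [1.4, -0.3, 0.6]
opening: 0.75
grip_force: 0.0
```

```bash
python3 - <<'E'
from h import *
s,im=snap('wrist','w8.png'); print(s['tool_pos'])
for c in 'go':
  for ce,st,l in blobs(im,c,60): print(c,ce,st)
plan(560,150,200,1.467); print(proj('wrist',(592,277,90),s))
E
```

```text
[475.55040582 119.86522624 141.41854948]
g [471.6, 10.4] [457, 0, 31, 22, 622]
o [312.2, 202.2] [291, 143, 41, 87, 2083]
plan [ 39.6  82.9 -60.8] [ 0.4 -0.3 -0. ] rows 2.7 at [473.8 119.5 138.5] [ 3.135 -0.005  1.467] t 9.1
(np.float64(480.7061434971505), np.float64(-37.87670593953436))
```

```bash
python3 - <<'E'
from h import *
plan(578,200,180,1.467)
E
```

```text
plan [ 91.1  95.5 -40.4] [ 0.4 -0.3 -0. ] rows 3.4 at [473.8 119.5 138.5] [ 3.135 -0.005  1.467] t 9.1
```

>>> move_arm --commands "91 95 -40 0 0 0 0.5;91 95 -40 0 0 0 0.5;91 95 -40 0 0 0 0.5;91 95 -40 0 0 0 0.5;91 95 -40 0 0 0 0.5;91 95 -40 0 0 0 0.5;91 95 -40 0 0 0 0.5"

```text
clock: 9.72
tool_pos: [573.6, 197.7, 173.0]
tool_rot: [-3.139, 0.002, 1.466]
wrist_force: [-0.4, -0.3, -0.2]
opening: 0.751
grip_force: 0.0
```

```bash
cat >> h.py <<'E'
def bubble(f):
    s,im=snap('wrist',f); g=mask(im,'g'); n,l,st,ce=cv2.connectedComponentsWithStats(cv2.dilate(g,np.ones((7,7))))
    i=1+np.argmax(st[1:,4]); x,y,w,h,_=st[i]; x-=12;y-=12;w+=24;h+=24
    c=im[y:y+h,max(x,0):x+w]; cv2.imwrite('pics/c_'+f,cv2.resize(c[:,:,::-1],None,fx=5 if h*5<=600 else 3,fy=5 if h*5<=600 else 3,interpolation=cv2.INTER_CUBIC))
    print('vial box',x,y,w,h,s['tool_pos'].round(1),s['clock'])
E
python3 - <<'E'
from h import *
bubble('w9.png')
E
```

```text
vial box 304 2 54 166 [573.6 197.7 173. ] 9.7167
```

View pics/c_w9.png

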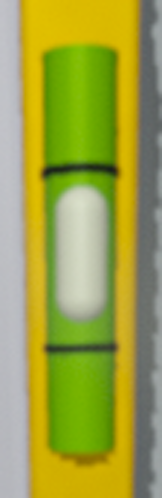

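Close up, the lines are at crop rows 170 and 348 and the bubble spans 184–320. That is an offset of about +1.7 mm toward the hinge, so the pad is about 0.85 mm low and the shim needs about 6 mm more. I'll regrip it and nudge it in.

```bash
python3 - <<'E'
from h import *
plan(470.6,119.5,60,1.4676);plan(470.6,119.5,4.5,1.4676)
E
```

```text
plan [-88.4 -93.9 113.7] [-0.1  0.1 -0.1] rows 4.2 at [573.6 197.7 173.4] [-3.139e+00  1.000e-03  1.466e+00] t 9.8
plan [-88.4 -93.8 169.2] [-0.1  0.1 -0.1] rows 5.2 at [573.6 197.7 173.4] [-3.139e+00  1.000e-03  1.466e+00] t 9.8
```

>>> move_arm --commands "-88 -94 40 0 0 0 0.6;-88 -94 80 0 0 0 0.6;-88 -94 80 0 0 0 0.6;-88 -94 80 0 0 0 0.6;-88 -94 80 0 0 0 0.6;-88 -94 110 0 0 0 0.6;-88 -94 110 0 0 0 0.6"

```text
clock: 10.35
tool_pos: [468.5, 120.0, 61.3]
tool_rot: [-3.136, 0.002, 1.466]
wrist_force: [-1.8, -0.9, -0.6]
opening: 0.805
grip_force: 0.0
```

```bash
python3 - <<'E'
from h import *
plan(470.6,119.5,4.5,1.4676)
E
```

```text
plan [-0.1  2.5 56.7] [-0.3  0.1 -0.1] rows 1.4 at [468.5 120.   61.3] [-3.136e+00  2.000e-03  1.466e+00] t 10.3
```

>>> move_arm --commands "0 0 30 0 0 0 0.6;0 0 56 0 0 0 0.6;0 0 56 0 0 0 0.6;0 0 56 0 0 0 -1;0 0 56 0 0 0 -1;0 0 56 0 0 0 -1;0 0 56 0 0 0 -1;0 0 56 0 0 0 -1;0 0 56 0 0 0 -1;0 0 56 0 0 0 -1;0 0 56 0 0 0 -1;0 0 56 0 0 0 -1" --force 12

```text
clock: 11.35
tool_pos: [471.6, 121.9, 9.3]
tool_rot: [-3.14, -0.0, 1.468]
wrist_force: [-4.6, -0.4, 8.0]
opening: 0.457
grip_force: 12.0
```

>>> move_arm --commands "0 0 0 0 0 0 -1;0 0 0 0 0 0 -1;3 0 0 0 0 0 -1;6 0 0 0 0 0 -1;6 0 0 0 0 0 -1;6 0 0 0 0 0 -1;6 0 0 0 0 0 0.3;6 0 0 0 0 0 0.5;6 0 0 0 0 0 0.5;6 0 0 0 0 0 0.5;6 0 0 0 0 0 0.5;6 0 0 0 0 0 0.5"

```text
clock: 12.35
tool_pos: [472.9, 127.8, 8.5]
tool_rot: [3.141, -0.0, 1.468]
wrist_force: [0.1, -0.2, -0.8]
opening: 0.736
grip_force: 0.0
```

```bash
python3 - <<'E'
from h import *
plan(470.6,119.5,60,1.4676);plan(574,198,172,1.4676)
E
```

```text
plan [ -8.5  -1.4 -51.5] [ 0. -0. -0.] rows 1.3 at [472.9 127.8   8.5] [ 3.141 -0.     1.468] t 12.3
plan [  80.3   93.4 -163.4] [ 0. -0. -0.] rows 5.0 at [472.9 127.8   8.5] [ 3.141 -0.     1.468] t 12.3
```

>>> move_arm --commands "0 0 -40 0 0 0 0.6;0 0 -80 0 0 0 0.6;0 0 -120 0 0 0 0.6;0 0 -160 0 0 0 0.6;80 93 -163 0 0 0 1;80 93 -163 0 0 0 1;80 93 -163 0 0 0 1;80 93 -163 0 0 0 1;80 93 -163 0 0 0 1;80 93 -163 0 0 0 1;80 93 -163 0 0 0 1;80 93 -163 0 0 0 1"

```text
clock: 13.35
tool_pos: [573.1, 196.4, 172.1]
tool_rot: [3.142, -0.001, 1.466]
wrist_force: [-0.5, -0.3, -0.5]
opening: 1.001
grip_force: 0.0
```

```bash
cat >> h.py <<'E'
def bubnum(f):
    s,im=snap('wrist',f); l=[q for q in blobs(im,'g',30)]
    L=np.zeros(im.shape[:2],np.uint8)
    for c,st,m in l: L|=m.astype(np.uint8)
    pts=np.argwhere(L)[:,::-1]; (cx,cy),_,_=cv2.minAreaRect(pts.astype(np.float32)); vx,vy,x0,y0=cv2.fitLine(pts.astype(np.float32),2,0,.01,.01).ravel()
    if vy>0: vx,vy=-vx,-vy   # towards image top = hinge
    t=np.arange(-90,90,.25); mx=(cx+vx*t).astype(np.float32)[None];my=(cy+vy*t).astype(np.float32)[None]
    p=cv2.remap(im,mx,my,cv2.INTER_LINEAR)[0].astype(float); q=cv2.remap(im,(mx-10*vy).astype(np.float32),(my+10*vx).astype(np.float32),cv2.INTER_LINEAR)[0].astype(float)
    w=t[p.min(1)>130]
    d=t[(p.max(1)<90)]; print('bubble',w.min(),w.max(),'dark',d, s['clock'])
    print(np.round([x for x in t[q.max(1)<100]],1))
    cv2.imwrite('pics/c_'+f,cv2.resize(im[0:190,230:430,::-1],None,fx=3,fy=3,interpolation=cv2.INTER_CUBIC))
E
python3 - <<'E'
from h import *
bubnum('w10.png')
E
```

```text
bubble -23.5 20.25 dark [-33.5  -33.25 -33.   -32.75 -32.5   26.75  27.    27.25  27.5   27.75
  28.    28.25  83.75  84.    84.25  84.5   84.75  85.    85.25  85.5
  85.75  86.    86.25  86.5   86.75  87.    87.25  87.5   87.75  88.
  88.25  88.5   88.75  89.    89.25  89.5   89.75] 13.35
[-34.2 -34.  -33.8 -33.5 -33.2 -33.  -32.8 -32.5 -32.2 -32.  -31.8 -31.5
  25.2  25.5  25.8  26.   26.2  26.5  26.8  27.   27.2  27.5  27.8  28.
  28.2  28.5  28.8  83.8  84.   84.2  84.5  84.8  85.   85.2  85.5  85.8
  86.   86.2  86.5  86.8  87.   87.2  87.5  87.8  88.   88.2  88.5  88.8
  89.   89.2  89.5  89.8]
```

```bash
python3 - <<'E'
from h import *
plan(600,-250,300,np.pi*.97)
print(onz('side',(257.7,310),25),'spray',onz('side',(435,250),60),onz('scene',(306,298),60),'scraper',onz('side',(470,292),5))
E
```

```text
plan [-441.2   73.4 -128.2] [  0.1  -0.  -90.6] rows 12.8 at [573.2 196.6 172.2] [ 3.141e+00 -1.000e-03  1.466e+00] t 13.4
[ 314.3522077  -244.37327404   25.        ] spray [ 740.92132566 -215.20193437   60.        ] [ 768.31989609 -184.13135826   60.        ] scraper [ 788.93193032 -311.49369444    5.        ]
```

>>> move_arm --commands "0 0 -40 0 0 -90 1;0 0 -80 0 0 -90 1;0 0 -120 0 0 -90 1;-440 73 -128 0 0 -90 1;-440 73 -128 0 0 -90 1;-440 73 -128 0 0 -90 1;-440 73 -128 0 0 -90 1;-440 73 -128 0 0 -90 1;-440 73 -128 0 0 -90 1;-440 73 -128 0 0 -90 1;-440 73 -128 0 0 -90 1;-440 73 -128 0 0 -90 1"

```text
clock: 14.4
tool_pos: [594.3, -151.4, 298.7]
tool_rot: [3.14, 0.001, 2.89]
wrist_force: [1.1, -0.3, 0.2]
opening: 0.999
grip_force: 0.0
```

```bash
python3 - <<'E'
from h import *
plan(600,-250,300,np.pi*.97)
E
```

```text
plan [-30.  -94.   -1.4] [ 0.1  0.1 -9. ] rows 2.4 at [ 594.3 -151.4  298.7] [3.14e+00 1.00e-03 2.89e+00] t 14.4
```

>>> move_arm --commands "-30 -94 -1 0 0 -9 1;-30 -94 -1 0 0 -9 1;-30 -94 -1 0 0 -9 1;-30 -94 -1 0 0 -9 1;-30 -94 -1 0 0 -9 1;-30 -94 -1 0 0 -9 1;-30 -94 -1 0 0 -9 1"

```text
clock: 14.98
tool_pos: [600.8, -245.7, 299.0]
tool_rot: [3.14, 0.001, 3.045]
wrist_force: [-0.2, 0.7, 0.0]
opening: 0.998
grip_force: 0.0
```

```bash
python3 - <<'E'
from h import *
s,im=snap('wrist','w11.png'); np.save('s11.npy',s,allow_pickle=True);print(s['tool_pos'],s['tool_rot'])
for ce,st,l in blobs(im,'r',100): print('r',ce,st,onz('wrist',ce,78,s)[:2].round(1))
for ce,st,l in blobs(im,'b',100):
    h=cv2.convexHull(np.argwhere(l)[:,::-1].astype(np.int32)); a=cv2.approxPolyDP(h,8,True)[:,0]
    print('b',ce,st,[(p.tolist(),onz('wrist',p.astype(float),35,s)[:2].round(0).tolist()) for p in a])
E
```

```text
[ 600.80286662 -245.68961318  298.9822084 ] [3.13986208e+00 5.63146399e-04 3.04478689e+00]
r [278.7, 31.4] [252, 0, 54, 63, 2647] [ 429.7 -271.5]
r [3.6, 96.4] [0, 82, 11, 23, 148] [ 467.1 -611.3]
r [333.4, 123.0] [313, 95, 48, 50, 1488] [ 536.6 -217.6]
r [14.3, 140.8] [0, 108, 40, 63, 1510] [ 519.4 -618.9]
r [401.6, 179.8] [378, 157, 49, 46, 1738] [ 617.  -134.4]
r [330.3, 202.1] [308, 179, 46, 47, 1643] [ 638.3 -230. ]
r [489.0, 213.4] [478, 201, 28, 23, 398] [675.2 -17. ]
b [204.7, 136.2] [120, 68, 166, 136, 12194] [([285, 146], [563.0, -286.0]), ([165, 203], [629.0, -474.0]), ([120, 131], [520.0, -511.0]), ([245, 68], [458.0, -325.0])]
b [386.3, 317.3] [375, 305, 24, 25, 494] [([397, 325], [880.0, -135.0]), ([381, 329], [886.0, -162.0]), ([376, 309], [845.0, -169.0]), ([391, 306], [841.0, -144.0])]
```

View pics/w11.png

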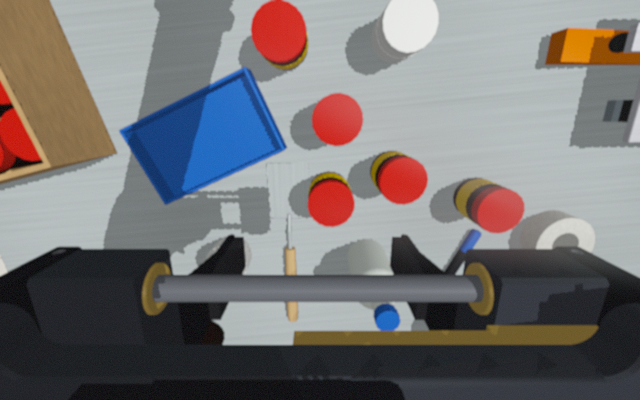

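The overhead view shows five jar lids at px J5 (279,31), J2 (337,119), J3 (402,180), J4 (330,202) and J1 (496,209). The crate is at (205,136), the spray's cap at (386,317), and a white can at (410,25).

```bash
python3 - <<'E'
from h import *
s=np.load('s11.npy',allow_pickle=True).item()
for n,p,z in(('J5',(278.7,31.4),80),('J2',(337,119),80),('J3',(402,180),80),('J4',(330.3,202),80),('J1',(496,209),80),('cap',(386,317),165),('can',(410,22),72),('roll',(557,236),30)): print(n,onz('wrist',p,z,s)[:2].round(1))
print('lid',onz('scene',(181,220),40)[:2],'roll',onz('scene',(403,250),20)[:2])
plan(537,-217,120,np.radians(103));plan(537,-217,40,np.radians(103))
E
```

```text
J5 [ 430.1 -271.4]
J2 [ 532.2 -212.9]
J3 [ 616.8 -134.4]
J4 [ 637.6 -230. ]
J1 [669.   -9.2]
cap [ 758.3 -178.5]
can [ 433.2 -120.3]
roll [742.6 119.2]
lid [ 318.50148551 -253.40106409] roll [759.94970671 121.25241287]
plan [ 66.4  22.2 179. ] [ 0.1 -0.  71.5] rows 10.1 at [ 600.9 -245.7  299. ] [3.140e+00 1.000e-03 3.045e+00] t 15.0
plan [ 66.5  22.  259. ] [ 0.1 -0.  71.5] rows 10.1 at [ 600.9 -245.7  299. ] [3.140e+00 1.000e-03 3.045e+00] t 15.0
```

>>> move_arm --commands "70 24 130 0 0 71.5 1;70 24 130 0 0 71.5 1;70 24 130 0 0 71.5 1;70 24 130 0 0 71.5 1;70 24 130 0 0 71.5 1;70 24 130 0 0 71.5 1;70 24 130 0 0 71.5 1;70 24 130 0 0 71.5 1;70 24 130 0 0 71.5 1;70 24 130 0 0 71.5 1;70 24 130 0 0 71.5 1;70 24 130 0 0 71.5 1"

```text
clock: 16.03
tool_pos: [533.5, -215.8, 168.9]
tool_rot: [3.141, -0.0, 1.8]
wrist_force: [0.3, -0.1, 0.6]
opening: 1.001
grip_force: 0.0
```

```bash
cat >> h.py <<'E'
def force():
    f=[]
    for i in range(4): f.append(np.r_[ctrl.get_state()['wrist_force'],ctrl.get_state()['joint_torque'][[1,3]]]); ctrl.read_camera('side')
    s=ctrl.get_state(); print('F',np.mean(f,0).round(2),'sd',np.std(f,0).round(2),'at',s['tool_pos'].round(0),'open',round(s['opening'],3),'grip',round(s['grip_force'],1))
E
python3 - <<'E'
from h import *
force(); plan(534,-215,40,np.radians(103))
E
```

```text
F [  0.    -0.23  -0.33 -33.11 -29.62] sd [0.44 0.32 0.66 0.01 0.  ] at [ 533. -217.  169.] open 1.003 grip 0.0
plan [  1.5   1.1 128.8] [ 0.  -0.  -0.1] rows 3.1 at [ 533.2 -216.8  168.8] [ 3.141 -0.     1.796] t 16.2
```

>>> move_arm --commands "1 1 40 0 0 0 1;1 1 80 0 0 0 1;1 1 115 0 0 0 1;1 1 128 0 0 0 1;1 1 128 0 0 0 1;1 1 128 0 0 0 -1;1 1 128 0 0 0 -1;1 1 128 0 0 0 -1;1 1 128 0 0 0 -1;1 1 128 0 0 0 -1;1 1 128 0 0 0 -1;1 1 128 0 0 0 -1" --force 25

```text
clock: 17.23
tool_pos: [534.8, -216.3, 42.4]
tool_rot: [3.139, 0.001, 1.794]
wrist_force: [-1.4, 0.2, 7.3]
opening: 0.725
grip_force: 25.0
```

>>> move_arm --commands "0 0 0 0 0 0 -1;0 0 0 0 0 0 -1;0 0 -30 0 0 0 -1;0 0 -60 0 0 0 -1;0 0 -95 0 0 0 -1;0 0 -128 0 0 0 -1;0 0 -128 0 0 0 -1;0 0 -128 0 0 0 -1;0 0 -128 0 0 0 -1;0 0 -128 0 0 0 -1;0 0 -128 0 0 0 -1;0 0 -128 0 0 0 -1"

```text
clock: 18.23
tool_pos: [533.1, -215.6, 167.4]
tool_rot: [-3.139, -0.001, 1.794]
wrist_force: [0.6, 0.4, -2.0]
opening: 0.735
grip_force: 25.2
```

```bash
python3 - <<'E'
from h import *
force(); plan(501,225,200,np.radians(84.1)); plan(528,-357,160,np.radians(109.3))
E
```

```text
F [  0.42   0.25  -1.81 -33.86 -30.34] sd [0.47 0.3  0.18 0.07 0.02] at [ 534. -216.  168.] open 0.731 grip 25.2
plan [437.2  65.7 -31.6] [-0.  -0.  18.7] rows 10.8 at [ 533.6 -215.9  168.4] [-3.141 -0.     1.794] t 18.4
plan [-136.3  -36.7    8.3] [-0.  -0.  -6.5] rows 3.4 at [ 533.6 -215.9  168.4] [-3.141 -0.     1.794] t 18.4
```

J2 weighs about 1.7 N, so it is light and goes in the crate.

>>> move_arm --commands "-139 -37 0 0 0 -6.5 -1;-139 -37 0 0 0 -6.5 -1;-139 -37 0 0 0 -6.5 -1;-139 -37 0 0 0 -6.5 -1;-139 -37 0 0 0 -6.5 -1;-139 -37 0 0 0 -6.5 -1;-139 -37 40 0 0 -6.5 -1;-139 -37 75 0 0 -6.5 -1;-139 -37 75 0 0 -6.5 -1;-139 -37 75 0 0 -6.5 -1"

```text
clock: 19.27
tool_pos: [528.1, -356.9, 92.2]
tool_rot: [-3.139, -0.004, 1.91]
wrist_force: [1.5, 0.1, -0.9]
opening: 0.727
grip_force: 25.2
```

```bash
python3 - <<'E'
from h import *
s,im=snap('side','sd12.png');plan(528,-360,49,np.radians(109.3))
a=im[280:400,300:460,::-1];b=cv2.imread('pics/w11.png')
s,im=snap('scene','sc12.png');c=im[240:340,80:240,::-1]
cv2.imwrite('pics/c12.png',np.hstack([cv2.resize(a,(400,300)),cv2.resize(c,(400,300))]))
E
```

```text
plan [-1.  -1.8 45.5] [ 0.  -0.   0.1] rows 1.1 at [ 529.3 -358.5   94.5] [ 3.141 -0.     1.909] t 19.3
```

View pics/c12.png

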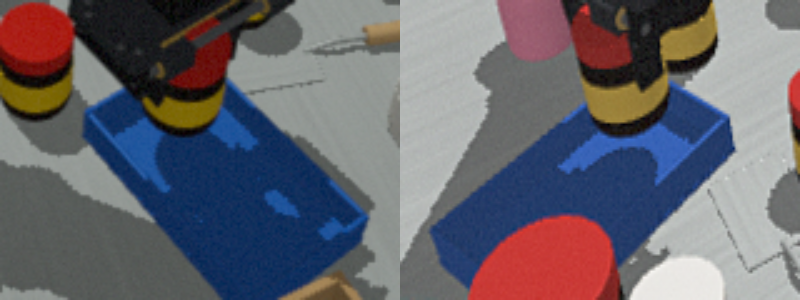

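The jar hangs over the hinge-side half of the crate, clear of the walls in both views. Lowering it and letting go.

>>> move_arm --commands "-1 -2 25 0 0 0 -1;-1 -2 42 0 0 0 -1;-1 -2 45 0 0 0 -1;-1 -2 45 0 0 0 -1;-1 -2 45 0 0 0 -1;-1 -2 45 0 0 0 0.9;-1 -2 45 0 0 0 1;-1 -2 45 0 0 0 1;-1 -2 45 0 0 0 1;-1 -2 5 0 0 0 1;-1 -2 -35 0 0 0 1;-1 -2 -75 0 0 0 1"

```text
clock: 20.37
tool_pos: [526.4, -361.1, 170.0]
tool_rot: [-3.14, -0.001, 1.907]
wrist_force: [0.6, -0.2, 0.0]
opening: 0.995
grip_force: 0.0
```

```bash
python3 - <<'E'
from h import *
s,im=snap('wrist','w13.png');np.save('s13.npy',s,allow_pickle=True)
for ce,st,l in blobs(im,'r',300): print('r',ce,st,onz('wrist',ce,80,s)[:2].round(1))
plan(430,-272,170,np.radians(130)); print(s['wrist_force'])
E
```

```text
r [136.3, 18.8] [85, 0, 93, 46, 3263] [ 350.6 -266.4]
r [529.6, 5.1] [502, 0, 62, 15, 576] [ 622.3 -162.1]
r [237.7, 63.9] [198, 20, 81, 88, 5548] [ 429.9 -271.3]
r [504.7, 102.9] [462, 64, 84, 81, 5112] [ 639.1 -228.5]
r [319.4, 204.4] [284, 168, 72, 73, 4016] [ 527.3 -357.8]
plan [120.4 -64.1   7.8] [  0.4   0.6 -20.7] rows 3.3 at [ 530.1 -364.5  179.5] [3.133 0.009 1.907] t 20.4
[ 0.64536849 -0.15985426  0.03738182]
```

>>> move_arm --commands "120 -64 8 0 0 -21 1;120 -64 8 0 0 -21 1;120 -64 8 0 0 -21 1;120 -64 8 0 0 -21 1;120 -64 8 0 0 -21 1;120 -64 8 0 0 -21 1;120 -64 8 0 0 -21 1"

```text
clock: 21.0
tool_pos: [428.1, -270.1, 161.5]
tool_rot: [3.141, 0.002, 2.273]
wrist_force: [-0.2, -0.2, 0.4]
opening: 1.001
grip_force: 0.0
```

```bash
python3 - <<'E'
from h import *
force();plan(430,-271.5,41,np.radians(130))
E
```

```text
F [  0.1   -0.26   0.22 -23.46 -29.39] sd [0.25 0.45 0.34 0.13 0.22] at [ 427. -270.  161.] open 0.998 grip 0.0
plan [ -2.6   1.2 119.8] [-0.1  0.   0.2] rows 2.9 at [ 427.4 -270.1  160.8] [-3.140e+00  1.000e-03  2.273e+00] t 21.2
```

>>> move_arm --commands "-2.5 1 35 0 0 0 1;-2.5 1 70 0 0 0 1;-2.5 1 105 0 0 0 1;-2.5 1 120 0 0 0 1;-2.5 1 120 0 0 0 1;-2.5 1 120 0 0 0 -1;-2.5 1 120 0 0 0 -1;-2.5 1 120 0 0 0 -1;-2.5 1 120 0 0 0 -1;-2.5 1 120 0 0 0 -1;-2.5 1 120 0 0 0 -1;-2.5 1 120 0 0 0 -1"

```text
clock: 22.2
tool_pos: [429.8, -271.6, 42.1]
tool_rot: [3.141, 0.002, 2.274]
wrist_force: [-1.7, -0.4, 6.5]
opening: 0.726
grip_force: 25.0
```

>>> move_arm --commands "0 0 0 0 0 0 -1;0 0 0 0 0 0 -1;0 0 -30 0 0 0 -1;0 0 -60 0 0 0 -1;0 0 -95 0 0 0 -1;0 0 -120 0 0 0 -1;0 0 -120 0 0 0 -1;0 0 -120 0 0 0 -1;0 0 -120 0 0 0 -1;0 0 -120 0 0 0 -1;0 0 -120 0 0 0 -1;0 0 -120 0 0 0 -1"

```text
clock: 23.2
tool_pos: [428.4, -270.0, 159.4]
tool_rot: [-3.14, -0.002, 2.274]
wrist_force: [-0.1, 0.3, -3.0]
opening: 0.733
grip_force: 25.0
```

```bash
python3 - <<'E'
from h import *
force(); plan(518,384,220,np.radians(84.1)); plan(556,-440,160,np.radians(109.3))
E
```

```text
F [  0.3    0.4   -3.9  -24.37 -31.51] sd [0.49 0.25 0.77 0.06 0.01] at [ 429. -270.  160.] open 0.732 grip 25.0
plan [441.8 490.9 -59.6] [-0.  -0.  46.2] rows 16.2 at [ 429.1 -270.4  160.4] [-3.141e+00 -1.000e-03  2.274e+00] t 23.4
plan [-211.4  -12.9    0.3] [-0. -0. 21.] rows 5.2 at [ 429.1 -270.4  160.4] [-3.141e+00 -1.000e-03  2.274e+00] t 23.4
```

J5 weighs about 4 N, so it is full and goes on the deck.

>>> move_arm --commands "441 491 -60 0 0 46 -1;441 491 -60 0 0 46 -1;441 491 -60 0 0 46 -1;441 491 -60 0 0 46 -1;441 491 -60 0 0 46 -1;441 491 -60 0 0 46 -1;441 491 -60 0 0 46 -1;441 491 -60 0 0 46 -1;441 491 -60 0 0 46 -1;441 491 -60 0 0 46 -1;441 491 -60 0 0 46 -1;441 491 -60 0 0 46 -1"

```text
clock: 24.4
tool_pos: [490.2, 172.3, 201.3]
tool_rot: [3.141, -0.0, 1.471]
wrist_force: [1.1, 1.0, -4.6]
opening: 0.731
grip_force: 25.0
```

```bash
python3 - <<'E'
from h import *
plan(518,384,200,np.radians(84.1))
E
```

```text
plan [213.4   6.6   1.4] [ 0.  -0.   0.2] rows 5.2 at [490.2 172.3 201.3] [ 3.141 -0.     1.471] t 24.4
```

>>> move_arm --commands "213 6 1 0 0 0 -1;213 6 1 0 0 0 -1;213 6 1 0 0 0 -1;213 6 1 0 0 0 -1;213 6 1 0 0 0 -1;213 6 1 0 0 0 -1;213 6 1 0 0 0 -1;213 6 40 0 0 0 -1;213 6 75 0 0 0 -1;213 6 90 0 0 0 -1;213 6 90 0 0 0 -1;213 6 90 0 0 0 -1"

```text
clock: 25.4
tool_pos: [517.5, 380.2, 110.6]
tool_rot: [-3.141, 0.002, 1.47]
wrist_force: [0.6, -0.6, -4.1]
opening: 0.729
grip_force: 25.3
```

```bash
python3 - <<'E'
from h import *
force();plan(518,384,97,np.radians(84.1))
s,im=snap('side','sd14.png'); cv2.imwrite('pics/c14.png',cv2.resize(im[70:220,230:400,::-1],None,fx=4,fy=4,interpolation=cv2.INTER_CUBIC))
E
```

```text
F [  0.39   0.31  -3.44 -50.39 -29.96] sd [0.44 0.9  0.63 0.46 0.45] at [519. 382. 114.] open 0.728 grip 25.3
plan [ 1.8 -1.  16.5] [ 0.2 -0.2  0.2] rows 0.4 at [518.8 382.1 113.5] [ 3.139e+00 -3.000e-03  1.471e+00] t 25.6
```

>>> move_arm --commands "0 0 8 0 0 0 -1;0 0 13 0 0 0 -1;0 0 13 0 0 0 -1;0 0 15 0 0 0 -1;0 0 15 0 0 0 -1;0 0 16 0 0 0 -1;0 0 16 0 0 0 -1;0 0 16 0 0 0 -1"

```text
clock: 26.32
tool_pos: [519.3, 383.1, 102.5]
tool_rot: [3.138, -0.005, 1.471]
wrist_force: [-7.6, -4.8, 25.9]
opening: 0.73
grip_force: 25.0
```

```bash
python3 - <<'E'
from h import *
force();plan(518,384,97,np.radians(84.1))
E
```

```text
F [ -7.32  -5.27  25.7  -34.72 -22.32] sd [0.18 0.39 0.42 0.01 0.  ] at [519. 383. 103.] open 0.728 grip 25.0
plan [ 0.8 -1.5  5.6] [ 0.2 -0.3  0.2] rows 0.1 at [519.4 383.1 102.6] [ 3.137 -0.006  1.471] t 26.5
```

>>> move_arm --commands "0 0 -2 0 0 0 -1;0 0 -4 0 0 0 -1;0 0 -4 0 0 0 -1;0 0 -4 0 0 0 -1"

```text
clock: 26.85
tool_pos: [519.3, 383.0, 102.7]
tool_rot: [3.138, -0.004, 1.471]
wrist_force: [-1.7, -1.4, 10.9]
opening: 0.727
grip_force: 25.0
```

```bash
python3 - <<'E'
from h import *
force();plan(518,384,97,np.radians(84.1))
E
```

```text
F [ -1.37  -1.27  11.14 -43.05 -24.8 ] sd [0.37 0.6  0.16 0.03 0.01] at [519. 383. 103.] open 0.728 grip 25.0
plan [ 0.8 -1.4  5.7] [ 0.2 -0.2  0.2] rows 0.1 at [519.3 383.  102.7] [ 3.138 -0.004  1.471] t 27.1
```

```bash
python3 - <<'E'
from h import *
s,im=snap('side','sd15.png'); a=cv2.resize(im[70:220,230:380,::-1],(400,400),interpolation=cv2.INTER_CUBIC)
s,im=snap('scene','sc15.png'); b=cv2.resize(im[90:240,300:450,::-1],(400,400),interpolation=cv2.INTER_CUBIC)
cv2.imwrite('pics/c15.png',np.hstack([a,b]))
E
```

```text
(no output)
```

View pics/c15.png

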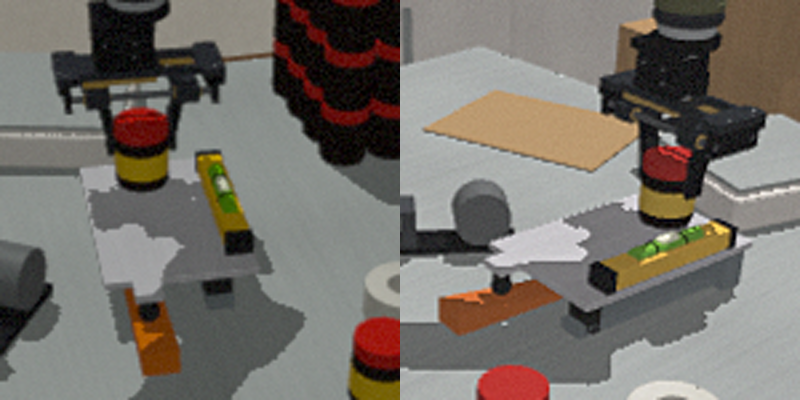

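The jar stands upright on the deck near the hinge, with the shim under the pad and the bubble between its lines. I'll unload the press and release.

>>> move_arm --commands "0 0 -2 0 0 0 -1;0 0 -2.5 0 0 0 -1;0 0 -2.5 0 0 0 -1;0 0 -2.5 0 0 0 0.9;0 0 -2.5 0 0 0 1;0 0 -2.5 0 0 0 1;0 0 -2.5 0 0 0 1;0 0 -35 0 0 0 1;0 0 -75 0 0 0 1;0 0 -115 0 0 0 1;0 0 -115 0 0 0 1;0 0 -115 0 0 0 1"

```text
clock: 28.15
tool_pos: [518.8, 382.5, 217.4]
tool_rot: [3.138, -0.004, 1.471]
wrist_force: [-0.3, -1.6, -0.6]
opening: 0.998
grip_force: 0.0
```

```bash
python3 - <<'E'
from h import *
s,im=snap('wrist','w16.png')
for ce,st,l in blobs(im,'r',300): print('r',ce,st,onz('wrist',ce,140,s)[:2].round(1))
plan(617,-134,230,np.radians(103))
E
```

```text
r [592.8, 58.5] [577, 28, 44, 70, 812] [732.  480.7]
r [316.3, 209.3] [281, 173, 72, 73, 4147] [518.2 385.3]
plan [-503.3  150.2  -15.6] [  0.1  -0.1 -18.7] rows 12.8 at [517.6 381.8 214.8] [ 3.141e+00 -1.000e-03  1.471e+00] t 28.2
```

>>> move_arm --commands "-503 150 -15 0 0 -18.7 1;-503 150 -15 0 0 -18.7 1;-503 150 -15 0 0 -18.7 1;-503 150 -15 0 0 -18.7 1;-503 150 -15 0 0 -18.7 1;-503 150 -15 0 0 -18.7 1;-503 150 -15 0 0 -18.7 1;-503 150 -15 0 0 -18.7 1;-503 150 -15 0 0 -18.7 1;-503 150 -15 0 0 -18.7 1;-503 150 -15 0 0 -18.7 1;-503 150 -15 0 0 -18.7 1"

```text
clock: 29.2
tool_pos: [610.7, -110.6, 226.3]
tool_rot: [-3.138, -0.001, 1.798]
wrist_force: [1.2, 0.5, -0.4]
opening: 1.003
grip_force: 0.0
```

```bash
python3 - <<'E'
from h import *
plan(617,-134,160,np.radians(103))
E
```

```text
plan [-24.3   1.1  66.3] [-0.2 -0.1 -0. ] rows 1.7 at [ 610.7 -110.6  226.3] [-3.138e+00 -1.000e-03  1.798e+00] t 29.2
```

>>> move_arm --commands "-24 1 66 0 0 0 1;-24 1 66 0 0 0 1;-24 1 66 0 0 0 1;-24 1 66 0 0 0 1;-24 1 66 0 0 0 1"

```text
clock: 29.62
tool_pos: [618.4, -130.6, 162.7]
tool_rot: [-3.141, -0.001, 1.799]
wrist_force: [0.3, -0.1, 0.5]
opening: 0.999
grip_force: 0.0
```

```bash
python3 - <<'E'
from h import *
s,im=snap('wrist','w17.png')
for ce,st,l in blobs(im,'r',300): print('r',ce,st,onz('wrist',ce,80,s)[:2].round(1))
force();plan(617,-134.5,41,np.radians(103))
E
```

```text
r [425.6, 66.9] [382, 24, 86, 87, 5707] [672.3  -1.5]
r [633.4, 181.1] [625, 154, 15, 51, 543] [870.6 -45.7]
r [317.7, 208.5] [283, 173, 70, 72, 3967] [ 618.6 -129.1]
r [28.4, 233.3] [0, 203, 68, 68, 3328] [ 374.7 -209.5]
r [317.9, 314.9] [287, 303, 63, 27, 1527] [ 643.2 -234.1]
F [  0.33  -0.14   0.41 -44.03 -29.42] sd [0.4  0.33 0.18 0.33 0.3 ] at [ 619. -131.  164.] open 0.999 grip 0.0
plan [ -2.8  -3.2 123. ] [0.1 0.  0.1] rows 3.0 at [ 619.1 -131.1  164. ] [3.139 0.    1.799] t 29.9
```

>>> move_arm --commands "-1 -1 35 0 0 0 1;-1 -1 70 0 0 0 1;-1 -1 105 0 0 0 1;-1 -1 122 0 0 0 1;-1 -1 122 0 0 0 1;-1 -1 122 0 0 0 -1;-1 -1 122 0 0 0 -1;-1 -1 122 0 0 0 -1;-1 -1 122 0 0 0 -1;-1 -1 122 0 0 0 -1;-1 -1 122 0 0 0 -1;-1 -1 122 0 0 0 -1"

```text
clock: 30.87
tool_pos: [618.8, -133.4, 42.3]
tool_rot: [3.139, 0.001, 1.798]
wrist_force: [-0.4, 0.4, 6.3]
opening: 0.732
grip_force: 25.1
```

>>> move_arm --commands "0 0 0 0 0 0 -1;0 0 0 0 0 0 -1;0 0 -30 0 0 0 -1;0 0 -60 0 0 0 -1;0 0 -95 0 0 0 -1;0 0 -120 0 0 0 -1;0 0 -120 0 0 0 -1;0 0 -120 0 0 0 -1;0 0 -120 0 0 0 -1;0 0 -120 0 0 0 -1;0 0 -120 0 0 0 -1;0 0 -120 0 0 0 -1"

```text
clock: 31.87
tool_pos: [616.6, -133.0, 158.8]
tool_rot: [-3.139, -0.001, 1.798]
wrist_force: [-0.2, -0.0, -2.1]
opening: 0.726
grip_force: 25.1
```

```bash
python3 - <<'E'
from h import *
force(); plan(509.6,304.6,210,np.radians(84.1)); plan(556,-440,160,np.radians(109.3))
E
```

```text
F [  0.28   0.25  -1.9  -45.77 -30.56] sd [0.5  0.32 0.13 0.08 0.02] at [ 617. -133.  160.] open 0.728 grip 25.1
plan [450.9  -6.6 -49.9] [-0.  -0.  18.9] rows 11.1 at [ 617.3 -133.3  160. ] [-3.141 -0.     1.797] t 32.1
plan [-285.1 -128.7    0. ] [-0.  -0.  -6.3] rows 7.6 at [ 617.3 -133.3  160. ] [-3.141 -0.     1.797] t 32.1
```

J3 is light and goes in the crate's second slot.

>>> move_arm --commands "-285 -129 0 0 0 -6.3 -1;-285 -129 0 0 0 -6.3 -1;-285 -129 0 0 0 -6.3 -1;-285 -129 0 0 0 -6.3 -1;-285 -129 0 0 0 -6.3 -1;-285 -129 0 0 0 -6.3 -1;-285 -129 0 0 0 -6.3 -1;-285 -129 0 0 0 -6.3 -1;-285 -129 0 0 0 -6.3 -1;-285 -129 0 0 0 -6.3 -1;-285 -129 30 0 0 -6.3 -1;-285 -129 30 0 0 -6.3 -1"

```text
clock: 33.07
tool_pos: [555.2, -435.9, 125.5]
tool_rot: [-3.139, -0.007, 1.91]
wrist_force: [-0.7, 1.1, -4.2]
opening: 0.728
grip_force: 25.1
```

```bash
python3 - <<'E'
from h import *
force();plan(555.5,-439.5,49,np.radians(109.3))
s,im=snap('side','sd18.png')
for ce,st,l in blobs(im,'y',100): print(ce,st)
E
```

```text
F [ -0.31   0.21  -1.95 -56.91 -31.07] sd [0.61 0.64 1.37 3.82 2.86] at [ 557. -439.  131.] open 0.731 grip 25.1
plan [-0.  -1.7 82.4] [0.1 0.  0.1] rows 2.0 at [ 557.  -438.9  131.4] [3.141 0.    1.909] t 33.3
[282.5, 132.5] [273, 126, 20, 13, 175]
[312.2, 143.6] [304, 128, 19, 31, 210]
[371.9, 215.7] [361, 206, 24, 17, 226]
[370.4, 338.8] [357, 324, 31, 23, 310]
[409.9, 345.2] [393, 336, 34, 17, 314]
```

>>> move_arm --commands "0 -1 35 0 0 0 -1;0 -1 65 0 0 0 -1;0 -1 80 0 0 0 -1;0 -1 82 0 0 0 -1;0 -1 82 0 0 0 -1;0 -1 82 0 0 0 0.9;0 -1 82 0 0 0 1;0 -1 82 0 0 0 1;0 -1 82 0 0 0 1;0 -1 42 0 0 0 1;0 -1 2 0 0 0 1;0 -1 -38 0 0 0 1"

```text
clock: 34.32
tool_pos: [554.5, -440.1, 169.8]
tool_rot: [-3.141, -0.001, 1.907]
wrist_force: [-0.1, -1.2, -0.4]
opening: 0.989
grip_force: 0.0
```

```bash
python3 - <<'E'
from h import *
s,im=snap('wrist','w19.png')
for ce,st,l in blobs(im,'r',300): print('r',ce,st,onz('wrist',ce,85,s)[:2].round(1))
plan(639,-230,165,np.radians(103))
E
```

```text
r [516.2, 14.5] [476, 0, 89, 37, 2344] [ 641.8 -251.9]
r [319.0, 104.1] [280, 62, 79, 85, 5216] [ 527.2 -357.5]
r [318.5, 207.1] [284, 171, 71, 72, 3999] [ 555.  -437.7]
plan [174.8 146.9  14.9] [0.5 0.6 6.3] rows 5.6 at [ 558.  -443.4  180.6] [3.133 0.011 1.907] t 34.4
```

>>> move_arm --commands "175 147 5 0 0 6.3 1;175 147 5 0 0 6.3 1;175 147 5 0 0 6.3 1;175 147 5 0 0 6.3 1;175 147 5 0 0 6.3 1;175 147 5 0 0 6.3 1;175 147 5 0 0 6.3 1;175 147 5 0 0 6.3 1;175 147 5 0 0 6.3 1"

```text
clock: 35.12
tool_pos: [635.5, -228.0, 163.9]
tool_rot: [3.142, 0.001, 1.796]
wrist_force: [-0.3, -0.8, -0.2]
opening: 1.0
grip_force: 0.0
```

```bash
python3 - <<'E'
from h import *
ctrl.read_camera('side');s,im=snap('wrist','w20.png')
for ce,st,l in blobs(im,'r',300): print('r',ce,st,onz('wrist',ce,80,s)[:2].round(1))
force();plan(639,-231,41,np.radians(103))
E
```

```text
r [21.7, 144.1] [0, 111, 52, 67, 2711] [ 388.6 -227.8]
r [324.3, 208.3] [290, 173, 70, 72, 3931] [ 640.9 -226.4]
F [  0.16  -0.08  -0.18 -49.6  -29.91] sd [0.45 0.5  0.25 0.08 0.02] at [ 635. -228.  164.] open 1.003 grip 0.0
plan [ -3.8   2.8 122.5] [ 0.   0.  -0.1] rows 3.0 at [ 635.4 -227.9  163.5] [3.142 0.    1.796] t 35.4
```

>>> move_arm --commands "-2 4.5 35 0 0 0 1;-2 4.5 70 0 0 0 1;-2 4.5 105 0 0 0 1;-2 4.5 122 0 0 0 1;-2 4.5 122 0 0 0 1;-2 4.5 122 0 0 0 -1;-2 4.5 122 0 0 0 -1;-2 4.5 122 0 0 0 -1;-2 4.5 122 0 0 0 -1;-2 4.5 122 0 0 0 -1;-2 4.5 122 0 0 0 -1;-2 4.5 122 0 0 0 -1"

```text
clock: 36.42
tool_pos: [641.6, -227.9, 43.3]
tool_rot: [3.139, 0.001, 1.798]
wrist_force: [-0.8, -0.0, 6.3]
opening: 0.733
grip_force: 25.0
```

>>> move_arm --commands "0 0 0 0 0 0 -1;0 0 0 0 0 0 -1;0 0 -30 0 0 0 -1;0 0 -60 0 0 0 -1;0 0 -95 0 0 0 -1;0 0 -120 0 0 0 -1;0 0 -120 0 0 0 -1;0 0 -120 0 0 0 -1;0 0 -120 0 0 0 -1;0 0 -120 0 0 0 -1;0 0 -120 0 0 0 -1;0 0 -120 0 0 0 -1"

```text
clock: 37.42
tool_pos: [639.8, -227.1, 159.5]
tool_rot: [-3.139, -0.001, 1.798]
wrist_force: [-0.6, 0.1, -3.3]
opening: 0.726
grip_force: 25.0
```

```bash
python3 - <<'E'
from h import *
force(); plan(509.6,304.6,200,np.radians(84.1))
E
```

```text
F [  0.13   0.22  -3.72 -52.65 -31.55] sd [0.51 0.11 0.5  0.08 0.02] at [ 641. -227.  161.] open 0.731 grip 25.0
plan [547.9  -8.  -38.9] [-0.  -0.  18.9] rows 13.4 at [ 640.5 -227.5  160.9] [-3.141 -0.     1.797] t 37.6
```

J4 is full and goes on the deck.

>>> move_arm --commands "547 -8 -39 0 0 18.9 -1;547 -8 -39 0 0 18.9 -1;547 -8 -39 0 0 18.9 -1;547 -8 -39 0 0 18.9 -1;547 -8 -39 0 0 18.9 -1;547 -8 -39 0 0 18.9 -1;547 -8 -39 0 0 18.9 -1;547 -8 -39 0 0 18.9 -1;547 -8 -39 0 0 18.9 -1;547 -8 -39 0 0 18.9 -1;547 -8 -39 0 0 18.9 -1;547 -8 -39 0 0 18.9 -1"

```text
clock: 38.62
tool_pos: [521.2, 256.8, 197.5]
tool_rot: [3.141, -0.001, 1.467]
wrist_force: [1.6, -0.1, -3.9]
opening: 0.728
grip_force: 25.0
```

```bash
python3 - <<'E'
from h import *
plan(509.6,303,200,np.radians(84.1))
E
```

```text
plan [ 44.7 -16.3  -2.4] [ 0.  -0.1 -0. ] rows 1.2 at [521.2 256.8 197.5] [ 3.141e+00 -1.000e-03  1.467e+00] t 38.6
```

>>> move_arm --commands "45 -16 -2 0 0 0 -1;45 -16 -2 0 0 0 -1;45 -16 -2 0 0 0 -1;45 -16 -2 0 0 0 -1;45 -16 -2 0 0 0 -1;45 -16 30 0 0 0 -1;45 -16 60 0 0 0 -1;45 -16 80 0 0 0 -1;45 -16 84 0 0 0 -1;45 -16 84 0 0 0 -1;45 -16 84 0 0 0 -1;45 -16 84 0 0 0 -1"

```text
clock: 39.62
tool_pos: [512.3, 301.7, 115.1]
tool_rot: [3.139, -0.002, 1.467]
wrist_force: [0.5, 0.6, -3.8]
opening: 0.729
grip_force: 25.0
```

```bash
python3 - <<'E'
from h import *
force();plan(509.6,304,105,np.radians(84.1))
E
```

```text
F [ -0.19   0.23  -3.43 -44.63 -30.36] sd [0.52 0.33 0.5  0.3  0.26] at [511. 302. 114.] open 0.729 grip 25.0
plan [ 1.9 -2.   9.2] [ 0.1 -0.1 -0. ] rows 0.2 at [511.3 301.9 114.2] [ 3.140e+00 -2.000e-03  1.468e+00] t 39.8
```

>>> move_arm --commands "0 0 5 0 0 0 -1;0 0 8 0 0 0 -1;0 0 9.5 0 0 0 -1;0 0 10.5 0 0 0 -1;0 0 10.5 0 0 0 -1;0 0 10.5 0 0 0 -1"

```text
clock: 40.32
tool_pos: [510.7, 301.3, 104.6]
tool_rot: [-3.141, -0.0, 1.467]
wrist_force: [-4.9, -3.7, 9.8]
opening: 0.728
grip_force: 25.0
```

```bash
python3 - <<'E'
from h import *
force()
E
```

```text
F [ -4.85  -3.45   9.42 -38.11 -27.38] sd [0.58 0.2  0.24 0.02 0.  ] at [511. 301. 105.] open 0.731 grip 25.0
```

Contact. I'll relax and release.

>>> move_arm --commands "0 0 -2 0 0 0 -1;0 0 -2.5 0 0 0 -1;0 0 -2.5 0 0 0 -1;0 0 -2.5 0 0 0 0.9;0 0 -2.5 0 0 0 1;0 0 -2.5 0 0 0 1;0 0 -2.5 0 0 0 1;0 0 -35 0 0 0 1;0 0 -75 0 0 0 1;0 0 -115 0 0 0 1;0 0 -115 0 0 0 1;0 0 -115 0 0 0 1"

```text
clock: 41.52
tool_pos: [512.4, 302.5, 220.8]
tool_rot: [3.137, -0.005, 1.468]
wrist_force: [-1.2, -0.4, -0.9]
opening: 0.996
grip_force: 0.0
```

```bash
python3 - <<'E'
from h import *
s,im=snap('wrist','w21.png')
for ce,st,l in blobs(im,'r',300): print('r',ce,st,onz('wrist',ce,140,s)[:2].round(1))
plan(671,-4,215,np.radians(100))
E
```

```text
r [313.2, 112.9] [275, 72, 78, 82, 4923] [517.5 383.1]
r [314.7, 212.0] [280, 176, 71, 73, 4018] [510.1 302. ]
plan [-287.8  190.6    3.1] [  0.1  -0.1 -15.9] rows 8.4 at [511.  301.8 218.3] [ 3.140e+00 -2.000e-03  1.468e+00] t 41.6
```

>>> move_arm --commands "-288 190 3 0 0 -16 1;-288 190 3 0 0 -16 1;-288 190 3 0 0 -16 1;-288 190 3 0 0 -16 1;-288 190 3 0 0 -16 1;-288 190 3 0 0 -16 1;-288 190 3 0 0 -16 1;-288 190 3 0 0 -16 1;-288 190 3 0 0 -16 1;-288 190 30 0 0 -16 1;-288 190 55 0 0 -16 1;-288 190 55 0 0 -16 1"

```text
clock: 42.57
tool_pos: [665.5, -5.0, 154.4]
tool_rot: [-3.129, -0.001, 1.746]
wrist_force: [-1.1, 0.9, -1.2]
opening: 1.003
grip_force: 0.0
```

```bash
python3 - <<'E'
from h import *
for i in range(3):ctrl.read_camera('side')
s,im=snap('wrist','w22.png')
for ce,st,l in blobs(im,'r',300): print('r',ce,st,onz('wrist',ce,80,s)[:2].round(1))
force();plan(671,-4,41,np.radians(100))
E
```

```text
r [629.7, 55.6] [616, 16, 24, 75, 1291] [876.5 155.9]
r [613.2, 137.3] [580, 98, 60, 77, 3858] [891.6  98.2]
r [322.3, 205.9] [287, 170, 71, 73, 4020] [6.731e+02 6.000e-01]
r [594.4, 211.6] [558, 177, 77, 72, 4339] [904.3  36.9]
F [ 1.500e-01 -1.300e-01  4.000e-02 -4.873e+01 -2.947e+01] sd [0.14 0.22 0.87 0.36 0.31] at [671.  -4. 164.] open 0.997 grip 0.0
plan [2.000e-01 1.000e-01 1.229e+02] [0.1 0.  0.1] rows 3.0 at [670.7  -4.2 163.9] [3.139 0.    1.747] t 43.0
```

>>> move_arm --commands "2 2 35 0 0 0 1;2 2 70 0 0 0 1;2 2 105 0 0 0 1;2 2 122 0 0 0 1;2 2 122 0 0 0 1;2 2 122 0 0 0 -1;2 2 122 0 0 0 -1;2 2 122 0 0 0 -1;2 2 122 0 0 0 -1;2 2 122 0 0 0 -1;2 2 122 0 0 0 -1;2 2 122 0 0 0 -1"

```text
clock: 43.97
tool_pos: [673.1, -2.1, 42.4]
tool_rot: [3.138, 0.0, 1.747]
wrist_force: [-0.1, 0.1, 6.1]
opening: 0.727
grip_force: 25.0
```

>>> move_arm --commands "0 0 0 0 0 0 -1;0 0 0 0 0 0 -1;0 0 -30 0 0 0 -1;0 0 -60 0 0 0 -1;0 0 -95 0 0 0 -1;0 0 -120 0 0 0 -1;0 0 -120 0 0 0 -1;0 0 -120 0 0 0 -1;0 0 -120 0 0 0 -1;0 0 -120 0 0 0 -1;0 0 -120 0 0 0 -1;0 0 -120 0 0 0 -1"

```text
clock: 44.97
tool_pos: [670.6, -2.1, 158.4]
tool_rot: [-3.139, -0.0, 1.747]
wrist_force: [-0.0, 0.6, -4.4]
opening: 0.728
grip_force: 25.1
```

```bash
python3 - <<'E'
from h import *
force(); plan(502,222,200,np.radians(84.1))
E
```

```text
F [ -0.08  -0.13  -4.21 -52.41 -31.86] sd [0.24 0.75 0.3  0.08 0.02] at [671.  -2. 160.] open 0.731 grip 25.1
plan [ 250.4 -127.6  -40. ] [-0. -0. 16.] rows 6.9 at [671.4  -2.2 159.9] [-3.141 -0.     1.747] t 45.2
```

>>> move_arm --commands "0 0 -40 0 0 16 -1;250 -127 -40 0 0 16 -1;250 -127 -40 0 0 16 -1;250 -127 -40 0 0 16 -1;250 -127 -40 0 0 16 -1;250 -127 -40 0 0 16 -1;250 -127 -40 0 0 16 -1;250 -127 -40 0 0 16 -1;250 -127 -40 0 0 16 -1;250 -127 -40 0 0 16 -1;250 -127 -40 0 0 16 -1;250 -127 -40 0 0 16 -1"

```text
clock: 46.17
tool_pos: [503.7, 220.1, 200.6]
tool_rot: [3.141, 0.0, 1.465]
wrist_force: [-0.3, -1.0, -4.4]
opening: 0.732
grip_force: 25.0
```

```bash
python3 - <<'E'
from h import *
force(); plan(502,222,113,np.radians(84.1))
E
```

```text
F [  0.06  -0.11  -4.   -37.05 -32.71] sd [0.32 0.54 0.66 0.02 0.02] at [503. 221. 200.] open 0.732 grip 25.0
plan [ 1.3 -1.5 87.3] [ 0.   0.  -0.1] rows 2.1 at [503.4 220.6 200.3] [3.142 0.    1.465] t 46.4
```

>>> move_arm --commands "1 -1 35 0 0 0 -1;1 -1 65 0 0 0 -1;1 -1 85 0 0 0 -1;1 -1 88 0 0 0 -1;1 -1 88 0 0 0 -1;1 -1 92 0 0 0 -1;1 -1 95 0 0 0 -1;1 -1 96.5 0 0 0 -1;1 -1 97.5 0 0 0 -1;1 -1 97.5 0 0 0 -1;1 -1 97.5 0 0 0 -1"

```text
clock: 47.28
tool_pos: [502.4, 223.1, 103.7]
tool_rot: [3.14, -0.001, 1.468]
wrist_force: [0.0, 1.2, -2.0]
opening: 0.734
grip_force: 25.0
```

```bash
python3 - <<'E'
from h import *
force()
E
```

```text
F [ -0.33   0.36  -1.24 -37.88 -28.87] sd [0.81 0.62 0.75 0.31 0.26] at [502. 223. 104.] open 0.728 grip 25.0
```

>>> move_arm --commands "0 0 0.5 0 0 0 -1;0 0 0.5 0 0 0 -1;0 0 0.5 0 0 0 0.8;0 0 0.5 0 0 0 1;0 0 0.5 0 0 0 1;0 0 0.5 0 0 0 1;0 0 0.5 0 0 0 1;0 0 -35 0 0 0 1;0 0 -75 0 0 0 1;0 0 -115 0 0 0 1;0 0 -115 0 0 0 1;0 0 -115 0 0 0 1"

```text
clock: 48.48
tool_pos: [503.5, 223.6, 220.7]
tool_rot: [3.137, -0.004, 1.468]
wrist_force: [0.0, -0.0, 0.3]
opening: 1.001
grip_force: 0.0
```

```bash
python3 - <<'E'
from h import *
s,im=snap('wrist','w23.png')
for ce,st,l in blobs(im,'r',300): print('r',ce,st,onz('wrist',ce,140,s)[:2].round(1))
plan(574,198,240,1.467)
E
```

```text
r [314.3, 20.6] [271, 0, 86, 50, 3288] [516.2 367.2]
r [315.1, 118.4] [277, 78, 77, 82, 4905] [509.7 299.8]
r [315.1, 209.2] [280, 173, 71, 73, 4046] [501.8 225.4]
plan [-17.4  74.  -21.4] [ 0.1 -0.1  0. ] rows 1.9 at [502.2 223.  218.5] [ 3.140e+00 -1.000e-03  1.468e+00] t 48.5
```

>>> move_arm --commands "-17 74 20 0 0 0 1;-17 74 20 0 0 0 1;-17 74 20 0 0 0 1;-17 74 20 0 0 0 1;-17 74 20 0 0 0 1;-17 74 20 0 0 0 1"

```text
clock: 49.03
tool_pos: [572.5, 199.1, 197.2]
tool_rot: [-3.14, -0.0, 1.469]
wrist_force: [-0.4, -0.7, -0.3]
opening: 0.998
grip_force: 0.0
```

```bash
python3 - <<'E'
from h import *
for i in range(3):ctrl.read_camera('side')
bubnum('w24.png'); plan(571,70,250,1.467)
s,im=snap('side','sd24.png')
for c in 'yo':
  for ce,st,l in blobs(im,c,100): print(c,ce,st)
a=cv2.imread('pics/side0.png')[:,:,::-1]; d=cv2.absdiff(a,im).max(2); 
n,l,st,ce=cv2.connectedComponentsWithStats((cv2.medianBlur(d,5)>60).astype(np.uint8)); print([(x.tolist()) for x in st[1:] if x[4]>60])
E
```

```text
bubble -20.75 19.0 dark [-29.    24.5   24.75  25.    25.25] 49.1833
[-29.8 -29.5 -29.2 -29.  -28.8 -28.5 -28.2 -28.   22.8  23.   23.2  23.5
  23.8  24.   24.2  24.5  24.8  25.   25.2  25.5  25.8]
plan [-128.5   11.   -51.7] [ 0.  -0.1  0.1] rows 3.4 at [573.1 199.  198.4] [ 3.141e+00 -1.000e-03  1.469e+00] t 49.2
y [312.3, 143.3] [304, 127, 20, 32, 223]
y [289.9, 160.7] [279, 154, 22, 13, 199]
y [370.8, 338.7] [357, 324, 31, 23, 315]
y [399.8, 370.6] [385, 353, 34, 27, 349]
o [287.8, 197.5] [280, 191, 17, 12, 135]
[[26, 0, 12, 59, 222], [148, 0, 42, 77, 1480], [280, 0, 59, 126, 3445], [332, 106, 6, 17, 78], [272, 110, 46, 68, 1507], [100, 118, 16, 49, 284], [275, 177, 23, 35, 424], [336, 189, 78, 108, 3996], [28, 190, 29, 41, 261], [245, 210, 80, 52, 1576], [299, 282, 31, 48, 1291], [241, 296, 29, 16, 228], [356, 300, 68, 93, 3417]]
```

```bash
python3 - <<'E'
from h import *
for n in('side','scene'):
    a=cv2.imread(f'pics/{n}0.png')[:,:,::-1].copy(); b=ctrl.read_camera(n)
    for c in 'rb':
        print(n,c,[[(q[0],q[1][4]) for q in blobs(i,c,60) if 150<q[0][0]<460 and 180<q[0][1]<345] for i in(a,b)])
print(ctrl.get_state()['qd'].round(3)); print(ctrl.finish_job())
E
```

```text
side r [[([374.1, 198.0], 362), ([373.7, 233.9], 477), ([399.4, 260.5], 554), ([351.4, 264.9], 568), ([313.8, 295.1], 685), ([257.7, 314.1], 922)], [([257.8, 314.2], 935), ([374.4, 315.9], 784)]]
side b [[([443.4, 205.2], 149), ([397.8, 212.3], 80)], [([443.4, 205.2], 149), ([397.8, 212.3], 78), ([395.7, 325.0], 196)]]
scene r [[([185.1, 228.2], 769), ([342.1, 237.2], 452), ([232.4, 243.9], 490), ([449.6, 275.3], 3112), ([283.0, 247.9], 509), ([250.4, 271.6], 639)], [([182.0, 225.4], 544), ([449.7, 275.3], 3121), ([167.9, 267.8], 636)]]
scene b [[([304.9, 254.4], 200), ([158.5, 296.2], 3984), ([362.5, 273.7], 70)], [([305.0, 254.4], 199), ([182.3, 296.4], 1378), ([362.5, 273.6], 69)]]
[ 0.003  0.007  0.001 -0.003 -0.    -0.002  0.   ]
the job is handed in; nothing more can be done
None
```

The job is handed in: the deck is level on its shim (bubble about 1 mm off centre toward the hinge), the three full jars stand on the deck, the two light ones are in the crate, and the lid stack, spray and marker, the bystanders I rechecked at the end, had not moved.

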